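# Scrub the sprayer's filter well and hold its cover shut

### The arm

A 7-joint arm with a two-finger parallel gripper is mounted at the origin on the work surface. World frame = base frame: x ahead of the robot, y to its left, z up, the work surface at z = 0. Lengths are in m, angles in rad, forces in N, time in s.
With the tool pointing down it reaches from about 0.4 to 0.85 m from the base axis. Payload 10.4 kg.
Tool frame: the origin (TCP) lies midway between the tips of the shut fingers; the grasp point (between the pads) lies bot.grip_point_offset behind it (bot.grip_point_offset is the distance from the TCP to the grasp point, in m); x points along the fingers, z is the direction in which the jaws open and shut, and the axes are right-handed (so a half turn about x gives the same grasp; the last joint's range is limited). The gripper opens to 85 mm and grips with 20 to 120 N. Pads are 22 mm wide; open, the fingers measure 114 mm over their backs; the gripper's body (76 mm by 85 mm) begins 54 mm behind the grasp point. The pads swing forward as they close: fully open they stand 13 mm farther back than shut.
Start: joints at [-1.143, 0.332, -0.065, 1.46, 0.022, 1.35, -0.088], TCP at [0.272, 0.563, 0.201] pointing down, gripper open.
Joint ranges: [-2.6, 2.6], [-0.5, 2.12], [-1.47, 1.34], [0.16, 2.42], [-1.27, 4.41], [0.06, 2.06], [-2.6, 2.6]. Speed limits (rad/s): [2.22, 2.22, 2.79, 2.79, 3.14, 3.14, 3.14].

### API

Orientations are given as a unit quaternion [w, x, y, z].
In Python, from cell import bot gives the robot as it stands. The module is installed in compiled form; this text tells all that it offers.
- The arm moves only by the tool send_rows, never from a script. Its argument "rows" is a list of rows, each an object of numbers: "tx", "ty", "tz": the shift along the tool's x, y, z in m; "wx", "wy", "wz": the turn, a rotation vector about the tool's x, y, z in rad; "hand": the gripper command: -1 is fully open, 1 is shut, values between are in proportion. A call has exactly 10 rows; each row shifts and turns the commanded pose from where the row before left it, along the tool's axes as they then stand; what a row does not reach is not made up. A row lasts 1/8 s, in which the tool goes at most 62.5 mm and 10.7 degrees, less where a joint would pass 70% of its speed; a pose out of reach is approached as far as the arm can. A call with a gripper value outside its range is refused whole. The fingers move at their own pace and stop on an object; "newtons" is the grip in N (left out, the last holds). Time passes only in rows, so rows that do not move let the fingers close, or fill a call up. It gives the time, the measured TCP pose, the force and the opening at its end, in the units of the state.
- bot.read_state(): the state, without advancing time (a new reading comes with each control period).
- bot.grab_frame(name): name is "scene" or "top" or "wrist"; returns (picture, depth): 400x640x3 uint8, red, green, blue; 400x640 float32, m along the optical axis (not along the pixel's ray), 0 where there is no reading.
- bot.get_calibration(name): a dict with "fov_y" (degrees; the focal length in pixels is half the picture's height over the tangent of half this angle, whatever the lens; pixels are square), "cx", "cy" (the principal point, pixels), "dist_coeffs" ([k1, k2, p1, p2, k3] as OpenCV has them; the pictures are not rectified), "R" (3x3) and "t" (3): a world point X has camera coordinates R X + t. Camera axes: x right, y down, z forward; pixel columns grow to the right and rows downward; lengths in m; the calibration is good to about 2 mm. A picture is of the moment at which its call begins: read the wrist's pose just before it. get_calibration takes no time and is no camera call; for the wrist camera it gives the pose at the moment of the call.
- bot.close_job(): hands the job in, once; it reports no verdict.
The state is a dict: "time": time; "joint_pos": joint angles; "qvel": joint speeds; "joint_torque": joint torques, N m; "tcp_pos": TCP position; "tool_rot": TCP orientation; "force": force on the tool from outside, world axes, zero at the start; "wrist_torque": the same for the moment, N m; "grip_width": finger opening in m.
Only numpy, scipy, OpenCV 4.12 (cv2) and the standard library are available. Lean on these libraries where they do the work, as an engineer would, in place of code of your own. Each camera call takes 0.05 s, during which the arm holds its last target. There are 200 camera calls.

### The job

Take the bottle brush from its holder and scrub the open filter well of the paint-sprayer unit: down to the well's floor, up to near its mouth and down to the floor again, then stand the brush back in its holder. Then slide the cover all the way over the well, and, with the cover still riding up on its springs, turn its quarter-turn fastener until the slot lines up with the two index marks; only then press the cover down fully home against the frame. Finish while still holding the cover pressed home with the gripper (do not let go), and leave the paint bottles and the plate undisturbed.

Things in the scene. Friction and masses are not known exactly. Their poses are not given: they have to be found in the camera images.
- unit: The paint-sprayer unit, a grey box 200 x 270 x 80 mm (x, y, z) fixed on the table; its top is the frame that the cover is pressed against. Origin at the centre of its underside; z up, the well is at y = -65 mm and the cover is parked over the +y half. Guide rails on its top, 9 mm high, along y at x = +-74 mm.
- well_floor (a point): Centre of the floor of the round filter well in the unit: a vertical hole 64 mm across and 66 mm deep; its floor is 14 mm and its mouth 80 mm above the table. Axes are the unit's: z up, +y from the well towards the half where the cover is parked.
- panel: The sliding cover, an aluminium plate 134 x 120 x 6 mm (x, y, z), axes as the unit's; origin at the centre of its underside. Parked open at the start beside the well. It rides on springs 5 mm above the frame, and the fastener stands at its centre. Two dark index marks on its top lie on the x axis through its centre, one on either side of the fastener.
- cover_slide (a joint): Position of the cover along the unit's y axis, m: 0 is fully closed (centred over the well, at an end stop), at most 0.128 when parked; it starts between 0.115 and 0.128. It slides with about 1.5 N of friction and can be drawn by the fastener's wing.
- cover_press (a joint): How far the cover is pressed down, m: 0 is riding up on its springs, 0.005 is fully home against the frame (a hard stop). It takes about 2 N to start, about 8 N to bring fully home, and springs back when let go.
- fastener (a joint): Angle of the quarter-turn fastener, rad, counterclockwise positive from above: at 0 its slot lines up with the index marks (parallel to the cover's x axis). It starts between 0.8 and 1.4, so turn it clockwise; its stops at -0.35 and 1.75 are not the aligned position. Friction about 0.04 N m; it stays where it is left.
- wing (a point): Grip point on the fastener: a steel wing 38 mm long, 10 thick, 28 high on the cover, with a dark slot along its top and a foot disc 40 mm across, 2 high. The point is on the turning axis, 16 mm above the cover's top face, 12 below the wing's top, 107 above the table while the cover is up. x along wing and slot, y across, z up.
- brush: The loose bottle brush, 185 mm long, about 80 g, standing upright in its holder, bristles down; origin at the centre of its lower end, z up along it.
- brush_grip (a point): Centre of the brush's wooden handle, a cylinder 22 mm across and 60 mm long; 155 mm above the brush's lower end, 30 mm below its top end. z along the brush. A thin steel stem, 10 mm across, joins it to the bristles.
- brush_tip (a point): Centre of the flat lower end of the brush's bristle head, which is rigid here, 33 mm across and 55 mm long.
- holder_floor (a point): Centre of the inner floor of the brush holder, a fixed steel cup 42 mm wide inside and 60 mm high, with a foot 72 mm across; the floor is 6 mm above the table. The brush's lower end rests on it.
- paint_a: Bystander: white craft-paint bottle, 48 mm across, 105 mm high; origin at the centre of its underside. Stands to the side of the unit that the holder is not on.
- paint_b: Bystander: larger white craft-paint bottle, 56 mm across, 140 mm high, beyond the unit; origin at the centre of its underside.
- plate: Bystander: small white plate, 110 mm across, 16 mm high, beyond the unit; origin at the centre of its underside.
Mind the look-alikes: they are no part of the job. What is shaped like the part that bears holder_floor but turquoise is not meant.

How it is judged:
By the outcome, as a careful person would: the job done as asked, in the order asked, and still so for the second after the job is handed in, while the arm keeps its last pose, push and grip.
It also fails if it takes over 64 s, if anything falls off the work surface, if the arm or the gripper's body presses on something with over 40 N, if the wrist force passes 120 N, or if a joint passes its speed limit or range.

## Working session

There is one attempt and no reset: what is moved stays moved. The work goes in short steps, Python scripts to look and compute and a tool call to move; the robot and the scene stay as the last step left them, time stands still between calls to the robot, and variables do not carry over. Pictures are saved under pics/ and viewed, about 8 in all and at most 12, crops included, and the job is handed in when it is done.

Besides the shell and the picture viewer there is one more tool, called after "Call:" as a command line: name --argument value ..., lists and objects as JSON in quotes. send_rows: Moves the arm, as the interface text tells. Its arguments: {"type":"object","properties":{"rows":{"type":"array"},"newtons":{"type":"number"}},"required":["rows"]}

```bash
mkdir -p pics
cat > h.py <<'E'
from cell import bot
import numpy as np, cv2
def K(n):
    c=bot.get_calibration(n); f=200/np.tan(np.radians(c["fov_y"])/2)
    return np.array([[f,0,c["cx"]],[0,f,c["cy"]],[0,0,1]]),np.array(c["dist_coeffs"],float),np.array(c["R"]),np.array(c["t"])
def rays(n,px,k=None):
    k=k or K(n); u=cv2.undistortPoints(np.array(px,float).reshape(-1,1,2),k[0],k[1]).reshape(-1,2)
    d=np.c_[u,np.ones(len(u))]; return -k[2].T@k[3], d@k[2]   # origin, dirs (unit cam-z)
def onplane(n,px,z,k=None):
    o,d=rays(n,px,k); return o+d*((z-o[2])/d[:,2])[:,None]
def depthpts(n,px,dep,k=None):
    o,d=rays(n,px,k); p=np.array(px).reshape(-1,2).astype(int); return o+d*dep[p[:,1],p[:,0]][:,None]
def grab(n):
    k=K(n); im,de=bot.grab_frame(n); return im,de,k
def save(n,im): cv2.imwrite("pics/"+n+".png",im[:,:,::-1])
E
python3 - <<'E'
from h import *
s=bot.read_state(); print({k:np.round(v,3) for k,v in s.items()}, bot.grip_point_offset)
for n in("scene","top"):
    im,de,k=grab(n); save(n,im); np.savez(n,im=im,de=de); print(n,-k[2].T@k[3],k[2].round(2).tolist(),k[0][0,0],k[1])
E
```

```text
{'time': np.float64(0.0), 'joint_pos': array([-1.143,  0.333, -0.065,  1.461,  0.022,  1.35 , -0.089]), 'qvel': array([ 0.   , -0.001,  0.001,  0.   , -0.001,  0.001,  0.   ]), 'joint_torque': array([-1.0000e-03, -6.2545e+01,  4.9000e-02, -3.9160e+01,  1.6000e-02,
        1.0000e-02, -0.0000e+00]), 'tcp_pos': array([0.272, 0.562, 0.201]), 'tool_rot': array([ 0.599, -0.376,  0.6  ,  0.375]), 'force': array([-0.094,  0.278,  0.105]), 'wrist_torque': array([0.021, 0.011, 0.011]), 'grip_width': np.float64(0.085)} 0.0187
scene [ 1.20976181 -0.39656626  0.89327137] [[0.57, 0.82, -0.01], [0.6, -0.42, -0.68], [-0.56, 0.38, -0.73]] 456.23589181239254 [-0.03664326  0.          0.          0.          0.        ]
top [ 0.42289099 -0.02320937  0.94767003] [[0.03, -1.0, -0.01], [-0.98, -0.02, -0.2], [0.2, 0.02, -0.98]] 376.62625377921836 [-0.03831915  0.          0.          0.          0.        ]
```

Run:
```python
from h import *
im,de,k=grab("wrist"); save("wrist0",im); print(-k[2].T@k[3],k[2].round(3).tolist(),k[0][0,0],k[1])
```

```text
[0.21257826 0.59074126 0.37210053] [[0.435, 0.901, -0.001], [0.869, -0.419, 0.264], [0.237, -0.116, -0.965]] 330.36370855765296 [0.01462851 0.         0.         0.         0.        ]
```

View pics/scene.png

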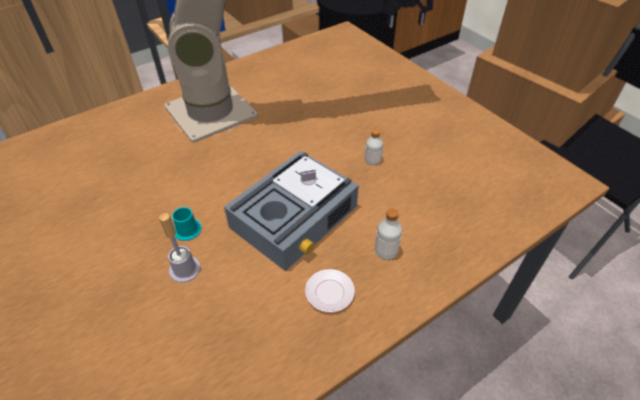

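View pics/top.png

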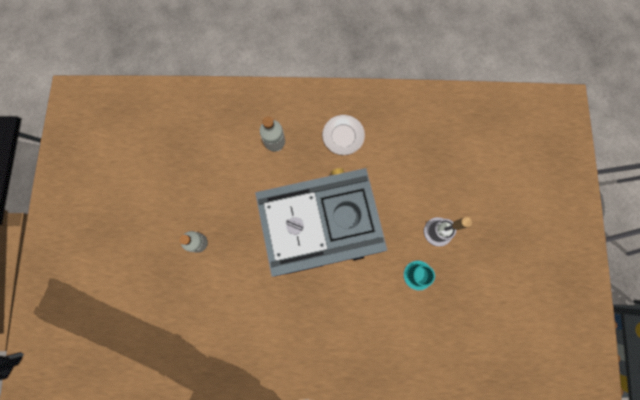

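The scene view shows the brush handle at (165,222) in the grey holder at (182,265), with the turquoise decoy at (185,222) and the unit in the middle. In the top view the holder is at (440,232), the handle top at (466,222), the cover at (296,225) and the well at (346,213).

Run:
```python
from h import *
C={}
for n in("scene","top"):
    z=np.load(n+".npz"); im,de=z["im"],z["de"]
    v,u=np.mgrid[0:400,0:640]; px=np.c_[u.ravel(),v.ravel()]
    P=depthpts(n,px,de).reshape(400,640,3); C[n]=P
    ok=(de>0)&(P[...,0]>.2)&(P[...,0]<1)&(abs(P[...,1])<.5)
    m=(ok&(P[...,2]>.03)).astype(np.uint8)
    N,l,st,ce=cv2.connectedComponentsWithStats(m)
    for i in range(1,N):
        if st[i,4]>25:
            q=P[l==i]; print(n,st[i],"min",q.min(0).round(3),"max",q.max(0).round(3),"med",np.median(q,0).round(3))
    # panel
    hs=cv2.cvtColor(im,cv2.COLOR_RGB2HSV)
    m=((hs[...,1]<40)&(hs[...,2]>170)&ok&(abs(P[...,2]-.09)<.02)).astype(np.uint8)
    c=max(cv2.findContours(m,0,2)[0],key=cv2.contourArea)
    w=onplane(n,c.reshape(-1,2),.091)[:,:2]*1000
    r=cv2.minAreaRect(w.astype(np.float32)); print("panel",r, "z",np.median(P[...,2][m>0]))
    # handle: orange/tan above .1
    m=ok&(P[...,2]>.1)&(hs[...,0]<25)&(hs[...,1]>80)&(P[...,1]<-.1)
    q=P[m]; print("handle",len(q),q.min(0).round(3),q.max(0).round(3))
    for a in(.13,.15,.17):
        s=q[abs(q[:,2]-a)<.01]; 
        if len(s): print(a,s.mean(0).round(3))
    # turquoise
    m=ok&(hs[...,0]>80)&(hs[...,0]<95)&(hs[...,1]>150); q=P[m];print("turq",len(q),q.min(0).round(3),q.max(0).round(3))
```

```text
scene [382   0   8  14  47] min [0.235 0.49  0.29 ] max [0.261 0.5   0.33 ] med [0.254 0.496 0.303]
scene [365 129  18  29 378] min [0.471 0.258 0.03 ] max [0.514 0.304 0.107] med [0.498 0.275 0.067]
scene [ 223  151  136  113 8241] min [ 0.414 -0.176  0.03 ] max [0.679 0.136 0.121] med [ 0.566 -0.039  0.08 ]
scene [ 159  207   37   65 1188] min [ 0.397 -0.343  0.03 ] max [ 0.558 -0.238  0.192] med [ 0.533 -0.312  0.057]
scene [375 208  27  45 848] min [0.736 0.075 0.03 ] max [0.789 0.126 0.142] med [0.77  0.093 0.089]
panel ((528.7173461914062, 37.432708740234375), (133.60284423828125, 122.82784271240234), 13.94421100616455) z 0.09002010820347361
handle 260 [ 0.52  -0.328  0.107] [ 0.544 -0.306  0.192]
0.13 [ 0.538 -0.321  0.135]
0.15 [ 0.539 -0.319  0.15 ]
0.17 [ 0.539 -0.318  0.17 ]
turq 650 [ 0.397 -0.297 -0.001] [ 0.458 -0.23   0.062]
top [260 116  25  33 599] min [0.73  0.077 0.03 ] max [0.782 0.131 0.144] med [0.747 0.1   0.095]
top [ 255  168  133  109 9626] min [ 0.411 -0.175  0.03 ] max [0.677 0.135 0.123] med [ 0.533 -0.014  0.082]
top [431 217  41  24 594] min [ 0.505 -0.34   0.03 ] max [ 0.554 -0.29   0.194] med [ 0.527 -0.311  0.06 ]
top [179 231  26  21 422] min [0.463 0.261 0.03 ] max [0.511 0.308 0.109] med [0.485 0.276 0.074]
top [410 265  25  22 239] min [ 0.396 -0.287  0.03 ] max [ 0.445 -0.236  0.064] med [ 0.42  -0.257  0.056]
top [  0 362  15  17 125] min [0.232 0.49  0.292] max [0.257 0.5   0.322] med [0.251 0.495 0.302]
panel ((526.45166015625, 37.78335952758789), (132.65513610839844, 119.50513458251953), 13.996068954467773) z 0.09137501884013755
handle 183 [ 0.519 -0.327  0.137] [ 0.541 -0.305  0.194]
0.13 [ 0.525 -0.308  0.137]
0.15 [ 0.528 -0.309  0.15 ]
0.17 [ 0.528 -0.309  0.171]
turq 594 [ 0.39  -0.286 -0.   ] [ 0.453 -0.23   0.063]
```

View pics/wrist0.png

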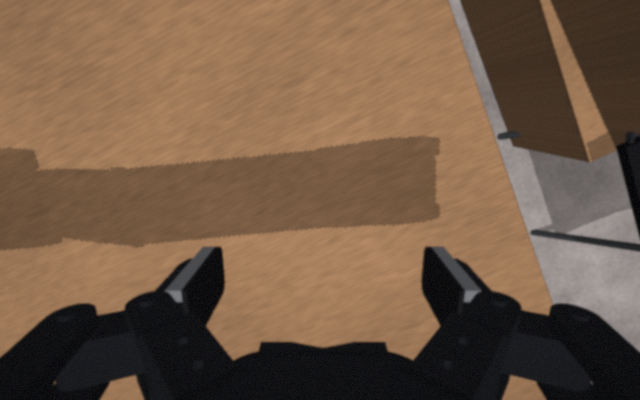

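```bash
cat >> h.py <<'E'
from scipy.spatial.transform import Rotation as Ro
def tool():
    s=bot.read_state(); w,x,y,z=s["tool_rot"]; return np.array(s["tcp_pos"]),Ro.from_quat([x,y,z,w]),s
def go(p,jaw=None,n=10):
    """print the whole move to TCP p (tool down, jaw axis at angle jaw deg world, nearest mod 180) in tool axes"""
    t,R,s=tool(); M=R.as_matrix(); a=np.degrees(np.arctan2(M[1,2],M[0,2]))
    if jaw is None: jaw=a
    d=(jaw-a+90)%180-90; j=np.radians(a+d)
    T=np.c_[[0,0,-1],np.cross([np.cos(j),np.sin(j),0],[0,0,-1]),[np.cos(j),np.sin(j),0]]
    rv=(R.inv()*Ro.from_matrix(T)).as_rotvec()
    print("cur",t.round(4),"jaw",a.round(1),"F",np.round(s["force"],1),"w",round(float(s["grip_width"]),4),"t",round(float(s["time"]),2),"j7",s["joint_pos"][[0,6]].round(2))
    dw=np.array(p)-t
    print("shift in present tool axes",(R.inv().apply(dw)*1e3).round(1),"in final",(T.T@dw*1e3).round(1),"rotvec",rv.round(4))
E
python3 - <<'E'
from h import *
t,R,s=tool(); print(R.as_matrix().round(3))
k=K("wrist"); c=-k[2].T@k[3]; print("cam in tool",R.inv().apply(c-t).round(4)); print((k[2]@R.as_matrix()).round(3))
go([.53,-.316,.3])
E
```

```text
[[-0.    -0.9    0.436]
 [-0.001  0.436  0.9  ]
 [-1.    -0.    -0.001]]
cam in tool [-0.1714  0.066  -0.0005]
[[ 0.     0.001  1.   ]
 [-0.264 -0.965  0.001]
 [ 0.965 -0.264  0.   ]]
cur [0.2722 0.5623 0.2008] jaw 64.2 F [-0.5  0.   0. ] w 0.0851 t 0.15 j7 [-1.14 -0.09]
shift in present tool axes [ -98.5 -614.7 -678.3] in final [ -99.2 -614.7 -678.2] rotvec [ 0.    -0.001  0.   ]
```

Call:
send_rows --rows '[{"tx":-0.0095,"ty":-0.042,"tz":-0.0425,"hand":-1},{"tx":-0.0095,"ty":-0.042,"tz":-0.0425,"hand":-1},{"tx":-0.0095,"ty":-0.042,"tz":-0.0425,"hand":-1},{"tx":-0.0095,"ty":-0.042,"tz":-0.0425,"hand":-1},{"tx":-0.0095,"ty":-0.042,"tz":-0.0425,"hand":-1},{"tx":-0.0095,"ty":-0.042,"tz":-0.0425,"hand":-1},{"tx":-0.0095,"ty":-0.042,"tz":-0.0425,"hand":-1},{"tx":-0.0095,"ty":-0.042,"tz":-0.0425,"hand":-1},{"tx":-0.0095,"ty":-0.042,"tz":-0.0425,"hand":-1},{"tx":-0.0095,"ty":-0.042,"tz":-0.0425,"hand":-1}]'

```text
$.rows[0]: bad value
```

Run:
```python
from h import *
go([.50,-.10,.30],0)
```

```text
cur [0.2722 0.5623 0.2008] jaw 64.2 F [-0.5  0.   0. ] w 0.0851 t 0.15 j7 [-1.14 -0.09]
shift in present tool axes [ -98.7 -493.6 -497. ] in final [ -99.2 -662.3  227.8] rotvec [ 1.12e+00 -9.00e-04  6.00e-04]
```

Call:
send_rows --rows '[{"tx":-0.0095,"ty":-0.042,"tz":-0.0425,"wx":0,"wy":0,"wz":0,"hand":-1},{"tx":-0.0095,"ty":-0.042,"tz":-0.0425,"wx":0,"wy":0,"wz":0,"hand":-1},{"tx":-0.0095,"ty":-0.042,"tz":-0.0425,"wx":0,"wy":0,"wz":0,"hand":-1},{"tx":-0.0095,"ty":-0.042,"tz":-0.0425,"wx":0,"wy":0,"wz":0,"hand":-1},{"tx":-0.0095,"ty":-0.042,"tz":-0.0425,"wx":0,"wy":0,"wz":0,"hand":-1},{"tx":-0.0095,"ty":-0.042,"tz":-0.0425,"wx":0,"wy":0,"wz":0,"hand":-1},{"tx":-0.0095,"ty":-0.042,"tz":-0.0425,"wx":0,"wy":0,"wz":0,"hand":-1},{"tx":-0.0095,"ty":-0.042,"tz":-0.0425,"wx":0,"wy":0,"wz":0,"hand":-1},{"tx":-0.0095,"ty":-0.042,"tz":-0.0425,"wx":0,"wy":0,"wz":0,"hand":-1},{"tx":-0.0095,"ty":-0.042,"tz":-0.0425,"wx":0,"wy":0,"wz":0,"hand":-1}]'

```text
time: 1.4
tcp_pos: [0.4653, -0.0049, 0.2967]
tool_rot: [0.599, -0.376, 0.599, 0.376]
force: [1.3, 1.6, 0.2]
grip_width: 0.0854
```

Run:
```python
from h import *
go([.50,-.10,.30],0)
```

```text
cur [ 0.4653 -0.0049  0.2967] jaw 64.2 F [1.3 1.6 0.2] w 0.0854 t 1.4 j7 [-0.59  1.  ]
shift in present tool axes [ -3.3 -72.6 -70.5] in final [ -3.3 -95.1  34.7] rotvec [ 1.1201e+00  5.0000e-04 -2.0000e-04]
```

Call:
send_rows --rows '[{"tx":-0.003,"ty":-0.036,"tz":-0.035,"wx":0,"wy":0,"wz":0,"hand":-1},{"tx":0,"ty":-0.036,"tz":-0.035,"wx":0,"wy":0,"wz":0,"hand":-1},{"tx":0,"ty":0,"tz":0,"wx":0.16,"wy":0,"wz":0,"hand":-1},{"tx":0,"ty":0,"tz":0,"wx":0.16,"wy":0,"wz":0,"hand":-1},{"tx":0,"ty":0,"tz":0,"wx":0.16,"wy":0,"wz":0,"hand":-1},{"tx":0,"ty":0,"tz":0,"wx":0.16,"wy":0,"wz":0,"hand":-1},{"tx":0,"ty":0,"tz":0,"wx":0.16,"wy":0,"wz":0,"hand":-1},{"tx":0,"ty":0,"tz":0,"wx":0.16,"wy":0,"wz":0,"hand":-1},{"tx":0,"ty":0,"tz":0,"wx":0.16,"wy":0,"wz":0,"hand":-1},{"tx":0,"ty":0,"tz":0,"wx":0,"wy":0,"wz":0,"hand":-1}]'

```text
time: 2.65
tcp_pos: [0.4993, -0.0973, 0.2992]
tool_rot: [0.707, -0.0, 0.707, 0.0]
force: [-0.1, -0.2, 1.0]
grip_width: 0.0856
```

Run:
```python
from h import *
go([.50,-.10,.30],0)
im,de,k=grab("wrist"); save("w1",im); np.savez("w1",im=im,de=de,a=k[0],b=k[1],c=k[2],d=k[3])
```

```text
cur [ 0.4993 -0.0973  0.2992] jaw 0.1 F [-0.1 -0.2  1. ] w 0.0856 t 2.65 j7 [-0.5   0.12]
shift in present tool axes [-0.8 -2.7  0.7] in final [-0.8 -2.7  0.7] rotvec [ 0.001  -0.0003 -0.0001]
```

View pics/w1.png

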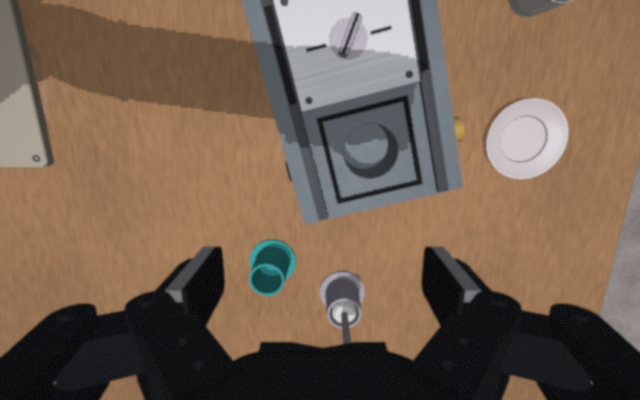

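The wrist view shows the wing at (349,37) with the index marks at (316,48) and (381,30), the well mouth near (370,150), the holder rim at (344,313) and the turquoise decoy at (270,270).

Run:
```python
from h import *
z=np.load("w1.npz"); im,de=z["im"],z["de"]; k=(z["a"],z["b"],z["c"],z["d"])
v,u=np.mgrid[0:400,0:640]; P=depthpts("wrist",np.c_[u.ravel(),v.ravel()],de,k).reshape(400,640,3)
g=cv2.cvtColor(im,cv2.COLOR_RGB2GRAY)
# index marks + slot: dark on panel
roi=np.zeros_like(g); roi[8:72,298:400]=1
m=((g<70)&(roi>0)).astype(np.uint8); N,l,st,ce=cv2.connectedComponentsWithStats(m)
for i in range(1,N):
    if st[i,4]>15:
        p=np.c_[u[l==i],v[l==i]]; zz=np.median(P[l==i][:,2]); w=onplane("wrist",p,.091 if zz<.1 else .119,k)[:,:2]
        c=w.mean(0); _,_,V=np.linalg.svd(w-c,full_matrices=False); print("dark",st[i],"z",zz.round(4),c.round(4),"dir",np.degrees(np.arctan2(V[0,1],V[0,0])).round(1))
q=P[8:72,298:400].reshape(-1,3); q=q[q[:,2]>.105]; q2=q[q[:,2]>.113]
c=q2[:,:2].mean(0); _,_,V=np.linalg.svd(q2[:,:2]-c,full_matrices=False); print("wing top",len(q2),c.round(4),np.median(q2[:,2]),q2.max(0),"dir",np.degrees(np.arctan2(V[0,1],V[0,0])).round(1),"ext",np.ptp((q2[:,:2]-c)@V.T,0))
# well: points deeper than .07 within region
m=((P[...,2]<.074)&(u>335)&(u<410)&(v>115)&(v<185)).astype(np.uint8)
cs=max(cv2.findContours(m,0,2)[0],key=cv2.contourArea); print("well px",cv2.boundingRect(cs))
w=onplane("wrist",cs.reshape(-1,2),.080,k)[:,:2].astype(np.float32); print("well mouth",cv2.minEnclosingCircle(w),cv2.fitEllipse(w*1000))
fl=P[(m>0)&(P[...,2]<.02)]; print("floor",len(fl),fl.mean(0).round(4))
q=P[120:150,330:410]; print("frame z",np.median(P[185:195,420:440,2]))
# holder foot (z 0..10mm) & rim: non-brown points
hs=cv2.cvtColor(im,cv2.COLOR_RGB2HSV)
m=((hs[...,1]<80)&(u>310)&(u<375)&(v>265)&(v<345)&(P[...,2]<.02)).astype(np.uint8); print("foot px",m.sum())
q=P[m>0]; print("foot",q.min(0).round(3),q.max(0).round(3))
m=((hs[...,1]<80)&(u>310)&(u<375)&(v>265)&(v<345)&(P[...,2]>.056)&(P[...,2]<.075)); q=P[m]; print("rim",len(q),q.min(0).round(3),q.max(0).round(3),np.median(q[:,2]),cv2.minEnclosingCircle(q[:,:2].astype(np.float32)))
# top & scene rim
for n in("top","scene"):
    zz=np.load(n+".npz"); D=depthpts(n,np.c_[u.ravel(),v.ravel()],zz["de"]).reshape(400,640,3)
    near=np.hypot(D[...,0]-.53,D[...,1]+.315)<.045
    q=D[near&(D[...,2]>.055)&(D[...,2]<.075)]; print(n,"rim",len(q),cv2.minEnclosingCircle(q[:,:2].astype(np.float32)))
    q=D[near&(D[...,2]>.183)]; print(n,"handle top",len(q),q.mean(0).round(4),cv2.minEnclosingCircle(q[:,:2].astype(np.float32)))
```

```text
dark [307  45  18   6  28] z 0.0903 [0.491  0.0272] dir -166.3
dark [340  46   6  10  28] z 0.1177 [0.5196 0.0194] dir -114.2
wing top 465 [0.5245 0.0326] 0.11801807923199187 [0.53641922 0.05460143 0.47065034] dir 69.0 ext [0.09179987 0.01015577]
well px (343, 124, 54, 54)
well mouth ((0.5553604364395142, -0.08321311324834824), 0.0320240743458271) ((555.2000732421875, -82.93869018554688), (62.02507400512695, 62.52832794189453), 114.45789337158203)
floor 1585 [ 0.5589 -0.086   0.013 ]
frame z 0.07900491311464375
foot px 783
foot [ 0.494 -0.414 -0.004] [ 0.568 -0.282  0.02 ]
rim 598 [ 0.506 -0.341  0.056] [ 0.554 -0.293  0.075] 0.05879082721417217 ((0.5301325917243958, -0.3172539174556732), 0.024981312453746796)
top rim 242 ((0.530206561088562, -0.3158991038799286), 0.025413108989596367)
top handle top 98 [ 0.5298 -0.3159  0.1897] ((0.530360758304596, -0.3166346251964569), 0.011039691977202892)
scene rim 249 ((0.5321619510650635, -0.3174692690372467), 0.026085108518600464)
scene handle top 88 [ 0.5331 -0.3173  0.1885] ((0.5314643979072571, -0.31627556681632996), 0.011986736208200455)
```

Call:
send_rows --rows '[{"tx":0,"ty":-0.055,"tz":0.008,"wx":0,"wy":0,"wz":0,"hand":-1},{"tx":0,"ty":-0.055,"tz":0.008,"wx":0,"wy":0,"wz":0,"hand":-1},{"tx":0,"ty":-0.055,"tz":0.008,"wx":0,"wy":0,"wz":0,"hand":-1},{"tx":0,"ty":-0.054,"tz":0.0072,"wx":0,"wy":0,"wz":0,"hand":-1},{"tx":0,"ty":0,"tz":0,"wx":0,"wy":0,"wz":0,"hand":-1},{"tx":0.02,"ty":0,"tz":0,"wx":0,"wy":0,"wz":0,"hand":-1},{"tx":0.02,"ty":0,"tz":0,"wx":0,"wy":0,"wz":0,"hand":-1},{"tx":0.02,"ty":0,"tz":0,"wx":0,"wy":0,"wz":0,"hand":-1},{"tx":0.02,"ty":0,"tz":0,"wx":0,"wy":0,"wz":0,"hand":-1},{"tx":0,"ty":0,"tz":0,"wx":0,"wy":0,"wz":0,"hand":-1}]'

```text
time: 3.95
tcp_pos: [0.5304, -0.3147, 0.2182]
tool_rot: [0.706, -0.001, 0.708, 0.002]
force: [0.3, 0.0, 0.9]
grip_width: 0.0854
```

Run:
```python
from h import *
go([.5305,-.3165,.142],0)
im,de,k=grab("wrist"); save("w2",im)
v,u=np.mgrid[0:400,0:640]; P=depthpts("wrist",np.c_[u.ravel(),v.ravel()],de,k).reshape(400,640,3)
q=P[(de>0)&(np.hypot(P[...,0]-.53,P[...,1]+.316)<.025)&(P[...,2]>.12)&(P[...,2]<.21)]
print(len(q)); 
if len(q):
    h=q[q[:,2]>q[:,2].max()-.006]; print("handle top z",q[:,2].max(),h.mean(0),cv2.minEnclosingCircle(h[:,:2].astype(np.float32)))
```

```text
cur [ 0.5304 -0.3147  0.2182] jaw 0.2 F [0.3 0.  0.9] w 0.0854 t 3.95 j7 [-0.14  0.67]
shift in present tool axes [76.2 -1.9  0.2] in final [76.2 -1.8  0.1] rotvec [ 0.0037 -0.002  -0.0017]
1336
handle top z 0.19205021868448302 [ 0.530108   -0.31752127  0.18949394] ((0.5301620364189148, -0.3182917535305023), 0.01101960614323616)
```

Call:
send_rows --rows '[{"tx":0.019,"ty":-0.002,"tz":0,"wx":0.003,"wy":-0.002,"wz":-0.001,"hand":-1},{"tx":0.019,"ty":0,"tz":0,"wx":0,"wy":0,"wz":0,"hand":-1},{"tx":0.019,"ty":0,"tz":0,"wx":0,"wy":0,"wz":0,"hand":-1},{"tx":0.019,"ty":0,"tz":0,"wx":0,"wy":0,"wz":0,"hand":-1},{"tx":0,"ty":0,"tz":0,"wx":0,"wy":0,"wz":0,"hand":-1},{"tx":0,"ty":0,"tz":0,"wx":0,"wy":0,"wz":0,"hand":0},{"tx":0,"ty":0,"tz":0,"wx":0,"wy":0,"wz":0,"hand":1},{"tx":0,"ty":0,"tz":0,"wx":0,"wy":0,"wz":0,"hand":1},{"tx":0,"ty":0,"tz":0,"wx":0,"wy":0,"wz":0,"hand":1},{"tx":0,"ty":0,"tz":0,"wx":0,"wy":0,"wz":0,"hand":1}]' --newtons 60

```text
time: 5.25
tcp_pos: [0.5311, -0.3187, 0.144]
tool_rot: [0.708, 0.001, 0.706, -0.002]
force: [-0.9, -0.1, 5.4]
grip_width: 0.02
```

Run:
```python
from h import *
go([.5305,-.317,.29],0)
```

```text
cur [ 0.5311 -0.3187  0.144 ] jaw -0.2 F [-0.9 -0.1  5.4] w 0.02 t 5.25 j7 [-0.12  0.7 ]
shift in present tool axes [-1.46e+02  1.50e+00 -1.00e-01] in final [-146.     1.7   -0.6] rotvec [-0.0031  0.0029  0.0013]
```

Call:
send_rows --rows '[{"tx":-0.02,"ty":0,"tz":0,"wx":0,"wy":0,"wz":0,"hand":1},{"tx":-0.025,"ty":0,"tz":0,"wx":0,"wy":0,"wz":0,"hand":1},{"tx":-0.025,"ty":0,"tz":0,"wx":0,"wy":0,"wz":0,"hand":1},{"tx":-0.03,"ty":0,"tz":0,"wx":0,"wy":0,"wz":0,"hand":1},{"tx":-0.03,"ty":0,"tz":0,"wx":0,"wy":0,"wz":0,"hand":1},{"tx":0,"ty":0.04,"tz":0.004,"wx":0,"wy":0,"wz":0,"hand":1},{"tx":0,"ty":0.05,"tz":0.005,"wx":0,"wy":0,"wz":0,"hand":1},{"tx":0,"ty":0.05,"tz":0.005,"wx":0,"wy":0,"wz":0,"hand":1},{"tx":0,"ty":0.04,"tz":0.004,"wx":0,"wy":0,"wz":0,"hand":1},{"tx":0,"ty":0,"tz":0,"wx":0,"wy":0,"wz":0,"hand":1}]'

```text
time: 6.5
tcp_pos: [0.5498, -0.1343, 0.274]
tool_rot: [0.708, -0.001, 0.706, 0.001]
force: [0.2, -0.5, -0.1]
grip_width: 0.0192
```

Run:
```python
from h import *
go([.5555,-.082,.274],0)
for n in("scene","wrist"):
    im,de,k=grab(n); save(n+"3",im if n=="wrist" else cv2.resize(im[130:300,120:400],None,fx=2,fy=2))
    v,u=np.mgrid[0:400,0:640]; P=depthpts(n,np.c_[u.ravel(),v.ravel()],de,k).reshape(400,640,3)
    t=tool()[0]
    q=P[(de>0)&(np.hypot(P[...,0]-t[0],P[...,1]-t[1])<.035)&(P[...,2]>.1)&(P[...,2]<.225)]
    for a in np.arange(.12,.23,.02):
        s=q[abs(q[:,2]-a)<.01]
        if len(s): print(n,a.round(2),len(s),s.mean(0).round(4),np.ptp(s,0).round(3),"min",s[:,2].min().round(3))
```

```text
cur [ 0.5498 -0.1343  0.274 ] jaw 0.2 F [ 0.2 -0.5 -0.1] w 0.0192 t 6.5 j7 [-0.47  0.28]
shift in present tool axes [ 0.1 52.3  5.9] in final [ 0.  52.3  5.7] rotvec [ 0.003   0.0025 -0.0005]
scene 0.14 59 [ 0.5599 -0.1382  0.143 ] [0.02  0.031 0.012] min 0.137
scene 0.16 95 [ 0.5603 -0.1378  0.1601] [0.025 0.032 0.02 ] min 0.15
scene 0.18 145 [ 0.5573 -0.1367  0.183 ] [0.036 0.032 0.02 ] min 0.17
scene 0.2 69 [ 0.552 -0.135  0.195] [0.024 0.027 0.02 ] min 0.19
scene 0.22 24 [ 0.5532 -0.1352  0.218 ] [0.007 0.009 0.014] min 0.211
wrist 0.14 61 [ 0.5482 -0.1232  0.1436] [0.03  0.01  0.011] min 0.139
wrist 0.16 139 [ 0.5485 -0.1235  0.1606] [0.031 0.013 0.019] min 0.15
wrist 0.18 780 [ 0.5492 -0.1325  0.1871] [0.032 0.03  0.02 ] min 0.17
wrist 0.2 366 [ 0.5484 -0.1341  0.1927] [0.027 0.027 0.02 ] min 0.19
wrist 0.22 72 [ 0.549  -0.1332  0.2179] [0.01  0.004 0.014] min 0.21
```

View pics/scene3.png

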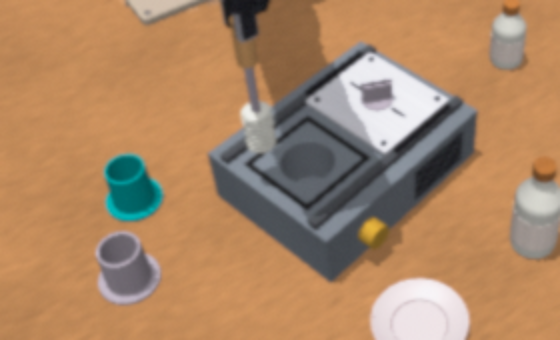

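The brush is held upright over the edge of the unit with its tip at z ≈ 0.136. The holder is empty at (125,265) in the crop and the well is at (307,160).

Call:
send_rows --rows '[{"tx":0,"ty":0.026,"tz":0.003,"wx":0,"wy":0.002,"wz":0,"hand":1},{"tx":0,"ty":0.026,"tz":0.003,"wx":0.003,"wy":0,"wz":0,"hand":1},{"tx":0,"ty":0,"tz":0,"wx":0,"wy":0,"wz":0,"hand":1},{"tx":0.025,"ty":0,"tz":0,"wx":0,"wy":0,"wz":0,"hand":1},{"tx":0.025,"ty":0,"tz":0,"wx":0,"wy":0,"wz":0,"hand":1},{"tx":0.025,"ty":0,"tz":0,"wx":0,"wy":0,"wz":0,"hand":1},{"tx":0.025,"ty":0,"tz":0,"wx":0,"wy":0,"wz":0,"hand":1},{"tx":0.015,"ty":0,"tz":0,"wx":0,"wy":0,"wz":0,"hand":1},{"tx":0.003,"ty":0,"tz":0,"wx":0,"wy":0,"wz":0,"hand":1},{"tx":0,"ty":0,"tz":0,"wx":0,"wy":0,"wz":0,"hand":1}]'

```text
time: 7.85
tcp_pos: [0.5556, -0.087, 0.1559]
tool_rot: [0.707, 0.002, 0.707, -0.003]
force: [0.4, 0.1, -1.0]
grip_width: 0.0198
```

Run:
```python
from h import *
go([.5555,-.082,.152],0)
```

```text
cur [ 0.5556 -0.087   0.1559] jaw -0.4 F [ 0.4  0.1 -1. ] w 0.0198 t 7.85 j7 [-0.51  0.21]
shift in present tool axes [ 3.9  5.  -0.1] in final [ 3.9  5.  -0.1] rotvec [-0.0066  0.0008  0.0011]
```

Call:
send_rows --rows '[{"tx":0.0015,"ty":0.002,"tz":0,"wx":0,"wy":0,"wz":0,"hand":1},{"tx":0.0015,"ty":0.002,"tz":0,"wx":0,"wy":0,"wz":0,"hand":1},{"tx":0.001,"ty":0,"tz":0,"wx":0,"wy":0,"wz":0,"hand":1},{"tx":0.001,"ty":0,"tz":0,"wx":0,"wy":0,"wz":0,"hand":1},{"tx":0.001,"ty":0,"tz":0,"wx":0,"wy":0,"wz":0,"hand":1},{"tx":0,"ty":0,"tz":0,"wx":0,"wy":0,"wz":0,"hand":1},{"tx":0,"ty":0,"tz":0,"wx":0,"wy":0,"wz":0,"hand":1},{"tx":0,"ty":0,"tz":0,"wx":0,"wy":0,"wz":0,"hand":1},{"tx":0,"ty":0,"tz":0,"wx":0,"wy":0,"wz":0,"hand":1},{"tx":0,"ty":0,"tz":0,"wx":0,"wy":0,"wz":0,"hand":1}]'

```text
time: 9.1
tcp_pos: [0.557, -0.0826, 0.1519]
tool_rot: [0.709, 0.002, 0.706, -0.002]
force: [-2.2, 0.2, 17.7]
grip_width: 0.0195
```

Run:
```python
from h import *
go([.5555,-.082,.152],0)
```

```text
cur [ 0.557  -0.0826  0.1519] jaw -0.3 F [-2.2  0.2 17.7] w 0.0195 t 9.1 j7 [-0.52  0.21]
shift in present tool axes [-0.1  0.6 -1.5] in final [-0.1  0.6 -1.5] rotvec [-0.0059  0.0043  0.0003]
```

Call:
send_rows --rows '[{"tx":-0.02,"ty":0,"tz":0,"wx":0,"wy":0,"wz":0,"hand":1},{"tx":-0.02,"ty":0,"tz":0,"wx":0,"wy":0,"wz":0,"hand":1},{"tx":-0.02,"ty":0,"tz":0,"wx":0,"wy":0,"wz":0,"hand":1},{"tx":0,"ty":0,"tz":0,"wx":0,"wy":0,"wz":0,"hand":1},{"tx":0,"ty":0,"tz":0,"wx":0,"wy":0,"wz":0,"hand":1},{"tx":0,"ty":0,"tz":0,"wx":0,"wy":0,"wz":0,"hand":1},{"tx":0,"ty":0,"tz":0,"wx":0,"wy":0,"wz":0,"hand":1},{"tx":0,"ty":0,"tz":0,"wx":0,"wy":0,"wz":0,"hand":1},{"tx":0,"ty":0,"tz":0,"wx":0,"wy":0,"wz":0,"hand":1},{"tx":0,"ty":0,"tz":0,"wx":0,"wy":0,"wz":0,"hand":1}]'

```text
time: 10.35
tcp_pos: [0.5552, -0.0824, 0.2092]
tool_rot: [0.707, 0.002, 0.707, -0.002]
force: [-1.1, 0.3, -1.6]
grip_width: 0.0196
```

Run:
```python
from h import *
go([.5555,-.082,.152],0)
```

```text
cur [ 0.5552 -0.0824  0.2092] jaw -0.3 F [-1.1  0.3 -1.6] w 0.0196 t 10.35 j7 [-0.54  0.18]
shift in present tool axes [57.2  0.4  0.2] in final [57.2  0.4  0.3] rotvec [-0.006  -0.      0.0009]
```

Call:
send_rows --rows '[{"tx":-0.004,"ty":0,"tz":0,"wx":0,"wy":0,"wz":0,"hand":1},{"tx":0,"ty":0,"tz":0,"wx":0,"wy":0,"wz":0,"hand":1},{"tx":0.02,"ty":0,"tz":0,"wx":0,"wy":0,"wz":0,"hand":1},{"tx":0.02,"ty":0,"tz":0,"wx":0,"wy":0,"wz":0,"hand":1},{"tx":0.015,"ty":0,"tz":0,"wx":0,"wy":0,"wz":0,"hand":1},{"tx":0.005,"ty":0,"tz":0,"wx":0,"wy":0,"wz":0,"hand":1},{"tx":0.003,"ty":0,"tz":0,"wx":0,"wy":0,"wz":0,"hand":1},{"tx":0,"ty":0,"tz":0,"wx":0,"wy":0,"wz":0,"hand":1},{"tx":0,"ty":0,"tz":0,"wx":0,"wy":0,"wz":0,"hand":1},{"tx":0,"ty":0,"tz":0,"wx":0,"wy":0,"wz":0,"hand":1}]'

```text
time: 11.6
tcp_pos: [0.5563, -0.0827, 0.152]
tool_rot: [0.708, 0.002, 0.706, -0.002]
force: [-0.8, -1.4, 8.6]
grip_width: 0.0197
```

Run:
```python
from h import *
go([.5305,-.3165,.28],0)
```

```text
cur [ 0.5563 -0.0827  0.152 ] jaw -0.4 F [-0.8 -1.4  8.6] w 0.0197 t 11.6 j7 [-0.52  0.21]
shift in present tool axes [-127.9 -234.1  -24. ] in final [-128.  -233.8  -25.8] rotvec [-0.0061  0.0025  0.0006]
```

Call:
send_rows --rows '[{"tx":-0.025,"ty":0,"tz":0,"wx":0,"wy":0,"wz":0,"hand":1},{"tx":-0.035,"ty":0,"tz":0,"wx":0,"wy":0,"wz":0,"hand":1},{"tx":-0.035,"ty":0,"tz":0,"wx":0,"wy":0,"wz":0,"hand":1},{"tx":-0.035,"ty":0,"tz":0,"wx":-0.006,"wy":0,"wz":0,"hand":1},{"tx":0,"ty":-0.04,"tz":-0.004,"wx":0,"wy":0,"wz":0,"hand":1},{"tx":0,"ty":-0.05,"tz":-0.006,"wx":0,"wy":0,"wz":0,"hand":1},{"tx":0,"ty":-0.05,"tz":-0.006,"wx":0,"wy":0,"wz":0,"hand":1},{"tx":0,"ty":-0.05,"tz":-0.005,"wx":0,"wy":0,"wz":0,"hand":1},{"tx":0,"ty":-0.044,"tz":-0.004,"wx":0,"wy":0,"wz":0,"hand":1},{"tx":0,"ty":0,"tz":0,"wx":0,"wy":0,"wz":0,"hand":1}]'

```text
time: 12.85
tcp_pos: [0.5284, -0.3207, 0.281]
tool_rot: [0.707, 0.001, 0.707, -0.003]
force: [-0.2, 0.6, -0.7]
grip_width: 0.0199
```

Run:
```python
from h import *
go([.5308,-.317,.215],0)
```

```text
cur [ 0.5284 -0.3207  0.281 ] jaw -0.4 F [-0.2  0.6 -0.7] w 0.0199 t 12.85 j7 [-0.15  0.66]
shift in present tool axes [66.   4.   2.4] in final [66.   3.7  2.4] rotvec [-0.0063 -0.0002  0.0033]
```

Call:
send_rows --rows '[{"tx":0.016,"ty":0.003,"tz":0.0024,"wx":-0.006,"wy":0,"wz":0.003,"hand":1},{"tx":0.02,"ty":0,"tz":0,"wx":0,"wy":0,"wz":0,"hand":1},{"tx":0.02,"ty":0,"tz":0,"wx":0,"wy":0,"wz":0,"hand":1},{"tx":0.01,"ty":0,"tz":0,"wx":0,"wy":0,"wz":0,"hand":1},{"tx":0,"ty":0,"tz":0,"wx":0,"wy":0,"wz":0,"hand":1},{"tx":0,"ty":0,"tz":0,"wx":0,"wy":0,"wz":0,"hand":1},{"tx":0,"ty":0,"tz":0,"wx":0,"wy":0,"wz":0,"hand":1},{"tx":0,"ty":0,"tz":0,"wx":0,"wy":0,"wz":0,"hand":1},{"tx":0,"ty":0,"tz":0,"wx":0,"wy":0,"wz":0,"hand":1},{"tx":0,"ty":0,"tz":0,"wx":0,"wy":0,"wz":0,"hand":1}]'

```text
time: 14.1
tcp_pos: [0.5327, -0.3133, 0.2145]
tool_rot: [0.707, -0.001, 0.707, 0.003]
force: [-0.1, 1.1, -1.6]
grip_width: 0.0197
```

Run:
```python
from h import *
go([.5308,-.317,.144],0)
for n in("scene","top"):
    im,de,k=grab(n); save(n+"4",im)
    if n=="scene": save("s4",cv2.resize(im[160:300,110:280],None,fx=4,fy=4))
    v,u=np.mgrid[0:400,0:640]; P=depthpts(n,np.c_[u.ravel(),v.ravel()],de,k).reshape(400,640,3)
    near=(de>0)&(np.hypot(P[...,0]-.53,P[...,1]+.317)<.05)
    for a,b in((.055,.070),(.075,.09),(.09,.11),(.11,.13)):
        q=P[near&(P[...,2]>a)&(P[...,2]<b)]
        if len(q)>3: print(n,a,len(q),q.mean(0).round(4),cv2.minEnclosingCircle(q[:,:2].astype(np.float32)))
```

```text
cur [ 0.5327 -0.3133  0.2145] jaw 0.3 F [-0.1  1.1 -1.6] w 0.0197 t 14.1 j7 [-0.15  0.68]
shift in present tool axes [70.5 -3.9 -1.9] in final [70.5 -3.7 -1.9] rotvec [ 0.0059  0.0001 -0.0021]
scene 0.055 88 [ 0.5396 -0.3206  0.0581] ((0.5323891639709473, -0.31644734740257263), 0.026164567098021507)
scene 0.075 55 [ 0.5446 -0.3126  0.0832] ((0.5358048677444458, -0.31139513850212097), 0.016292450949549675)
scene 0.09 96 [ 0.5445 -0.3135  0.0996] ((0.5354948043823242, -0.3122529685497284), 0.01671280898153782)
scene 0.11 158 [ 0.54   -0.3123  0.1233] ((0.5338112115859985, -0.31276068091392517), 0.017931679263710976)
top 0.055 83 [ 0.5252 -0.3086  0.0593] ((0.5299489498138428, -0.3156435489654541), 0.02520870231091976)
top 0.075 26 [ 0.527  -0.2991  0.0849] ((0.5303314924240112, -0.3064644932746887), 0.015881501138210297)
top 0.09 41 [ 0.5277 -0.2994  0.0998] ((0.5318771004676819, -0.3102169930934906), 0.01664101891219616)
top 0.11 107 [ 0.53   -0.3055  0.1245] ((0.5322621464729309, -0.310993492603302), 0.017271315678954124)
```

View pics/s4.png

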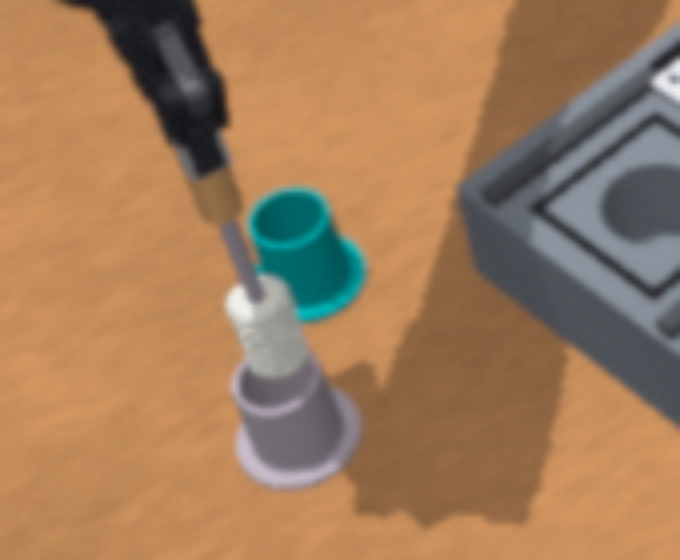

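The crop shows the brush just above the holder rim at (275,385), a few mm towards +y.

Call:
send_rows --rows '[{"tx":0,"ty":-0.0045,"tz":-0.002,"wx":0.003,"wy":0,"wz":-0.001,"hand":1},{"tx":0,"ty":0,"tz":0,"wx":0,"wy":0,"wz":0,"hand":1},{"tx":0,"ty":0,"tz":0,"wx":0,"wy":0,"wz":0,"hand":1},{"tx":0,"ty":0,"tz":0,"wx":0,"wy":0,"wz":0,"hand":1},{"tx":0,"ty":0,"tz":0,"wx":0,"wy":0,"wz":0,"hand":1},{"tx":0,"ty":0,"tz":0,"wx":0,"wy":0,"wz":0,"hand":1},{"tx":0,"ty":0,"tz":0,"wx":0,"wy":0,"wz":0,"hand":1},{"tx":0,"ty":0,"tz":0,"wx":0,"wy":0,"wz":0,"hand":1},{"tx":0,"ty":0,"tz":0,"wx":0,"wy":0,"wz":0,"hand":1},{"tx":0,"ty":0,"tz":0,"wx":0,"wy":0,"wz":0,"hand":1}]'

```text
time: 15.45
tcp_pos: [0.5307, -0.3177, 0.2144]
tool_rot: [0.707, -0.001, 0.707, 0.001]
force: [0.6, -0.7, -0.9]
grip_width: 0.0195
```

Run:
```python
from h import *
go([.5308,-.317,.144],0)
```

```text
cur [ 0.5307 -0.3177  0.2144] jaw 0.2 F [ 0.6 -0.7 -0.9] w 0.0195 t 15.45 j7 [-0.15  0.68]
shift in present tool axes [70.4  0.7  0.1] in final [70.4  0.7  0.1] rotvec [ 0.003   0.0001 -0.0011]
```

Aligned; insert in steps.

Call:
send_rows --rows '[{"tx":0.009,"ty":0,"tz":0,"wx":0,"wy":0,"wz":0,"hand":1},{"tx":0.009,"ty":0,"tz":0,"wx":0,"wy":0,"wz":0,"hand":1},{"tx":0.01,"ty":0,"tz":0,"wx":0,"wy":0,"wz":0,"hand":1},{"tx":0.01,"ty":0,"tz":0,"wx":0,"wy":0,"wz":0,"hand":1},{"tx":0.01,"ty":0,"tz":0,"wx":0,"wy":0,"wz":0,"hand":1},{"tx":0.01,"ty":0,"tz":0,"wx":0,"wy":0,"wz":0,"hand":1},{"tx":0.009,"ty":0,"tz":0,"wx":0,"wy":0,"wz":0,"hand":1},{"tx":0,"ty":0,"tz":0,"wx":0,"wy":0,"wz":0,"hand":1},{"tx":0,"ty":0,"tz":0,"wx":0,"wy":0,"wz":0,"hand":1},{"tx":0,"ty":0,"tz":0,"wx":0,"wy":0,"wz":0,"hand":1}]'

```text
time: 16.7
tcp_pos: [0.5309, -0.3179, 0.1478]
tool_rot: [0.707, -0.001, 0.707, 0.001]
force: [0.6, -0.6, -0.5]
grip_width: 0.0195
```

Run:
```python
from h import *
go([.5308,-.317,.144],0)
```

```text
cur [ 0.5309 -0.3179  0.1478] jaw 0.2 F [ 0.6 -0.6 -0.5] w 0.0195 t 16.7 j7 [-0.13  0.71]
shift in present tool axes [ 3.8  0.8 -0.1] in final [ 3.8  0.9 -0.1] rotvec [ 0.003   0.0006 -0.0008]
```

Call:
send_rows --rows '[{"tx":0.002,"ty":0.0005,"tz":0,"wx":0,"wy":0,"wz":0,"hand":1},{"tx":0.002,"ty":0,"tz":0,"wx":0,"wy":0,"wz":0,"hand":1},{"tx":0.001,"ty":0,"tz":0,"wx":0,"wy":0,"wz":0,"hand":1},{"tx":0,"ty":0,"tz":0,"wx":0,"wy":0,"wz":0,"hand":1},{"tx":0,"ty":0,"tz":0,"wx":0,"wy":0,"wz":0,"hand":0.2},{"tx":0,"ty":0,"tz":0,"wx":0,"wy":0,"wz":0,"hand":-0.4},{"tx":0,"ty":0,"tz":0,"wx":0,"wy":0,"wz":0,"hand":-1},{"tx":0,"ty":0,"tz":0,"wx":0,"wy":0,"wz":0,"hand":-1},{"tx":-0.02,"ty":0,"tz":0,"wx":0,"wy":0,"wz":0,"hand":-1},{"tx":-0.02,"ty":0,"tz":0,"wx":0,"wy":0,"wz":0,"hand":-1}]'

```text
time: 17.95
tcp_pos: [0.5308, -0.3175, 0.1843]
tool_rot: [0.707, -0.001, 0.707, 0.001]
force: [-0.1, 0.8, 0.0]
grip_width: 0.0856
```

Run:
```python
from h import *
go([.526,.037,.25],-21)
```

```text
cur [ 0.5308 -0.3175  0.1843] jaw 0.2 F [-0.1  0.8  0. ] w 0.0856 t 17.95 j7 [-0.14  0.69]
shift in present tool axes [-65.5 354.5  -3.8] in final [ -65.7  329.2 -131.5] rotvec [ 0.3693  0.0005 -0.0008]
```

Call:
send_rows --rows '[{"tx":-0.03,"ty":0,"tz":0,"wx":0,"wy":0,"wz":0,"hand":-1},{"tx":-0.03,"ty":0,"tz":0,"wx":0.123,"wy":0,"wz":0,"hand":-1},{"tx":-0.03,"ty":0,"tz":0,"wx":0.123,"wy":0,"wz":0,"hand":-1},{"tx":0,"ty":0,"tz":0,"wx":0.123,"wy":0,"wz":0,"hand":-1},{"tx":0,"ty":0.0545,"tz":-0.022,"wx":0,"wy":0,"wz":0,"hand":-1},{"tx":0,"ty":0.055,"tz":-0.022,"wx":0,"wy":0,"wz":0,"hand":-1},{"tx":0,"ty":0.055,"tz":-0.022,"wx":0,"wy":0,"wz":0,"hand":-1},{"tx":0,"ty":0.055,"tz":-0.022,"wx":0,"wy":0,"wz":0,"hand":-1},{"tx":0,"ty":0.055,"tz":-0.022,"wx":0,"wy":0,"wz":0,"hand":-1},{"tx":0,"ty":0.055,"tz":-0.022,"wx":0,"wy":0,"wz":0,"hand":-1}]'

```text
time: 19.2
tcp_pos: [0.5254, 0.0392, 0.2748]
tool_rot: [0.696, 0.13, 0.695, -0.128]
force: [0.9, 1.1, -0.1]
grip_width: 0.0856
```

```bash
cat > wing.py <<'E'
from h import *
import sys
def wing(tag,guess):
    im,de,k=grab("wrist"); save(tag,im)
    v,u=np.mgrid[0:400,0:640]; P=depthpts("wrist",np.c_[u.ravel(),v.ravel()],de,k).reshape(400,640,3)
    d=np.hypot(P[...,0]-guess[0],P[...,1]-guess[1]); g=cv2.cvtColor(im,cv2.COLOR_RGB2GRAY)
    def line(w,s):
        c=w.mean(0); _,_,V=np.linalg.svd(w-c,full_matrices=False); a=np.degrees(np.arctan2(V[0,1],V[0,0]))
        print(s,len(w),c.round(4),"dir",((a+90)%180-90).round(1),"ext",np.ptp((w-c)@V.T,0).round(4))
    m=(d<.03)&(P[...,2]>.112-.006)&(P[...,2]<.128)
    print("top z",np.percentile(P[m][:,2],[10,50,95]).round(4))
    mt=m&(P[...,2]>np.percentile(P[m][:,2],95)-.006); line(onplane("wrist",np.c_[u[mt],v[mt]],.119,k)[:,:2],"wing top")
    ms=mt&(g<60)
    if ms.sum()>10: line(onplane("wrist",np.c_[u[ms],v[ms]],.119,k)[:,:2],"slot")
    mm=((d>.021)&(d<.05)&(abs(P[...,2]-.09)<.008)&(g<80)).astype(np.uint8)
    N,l,st,ce=cv2.connectedComponentsWithStats(mm); c=[]
    for i in range(1,N):
        if st[i,4]>25:
            line(onplane("wrist",np.c_[u[l==i],v[l==i]],.091,k)[:,:2],"mark")
    q=P[(d<.05)&(d>.022)&(abs(P[...,2]-.09)<.008)]; print("cover z",np.median(q[:,2]).round(4))
E
python3 - <<'E'
from h import *; from wing import wing
go([.526,.037,.25],-21)
wing("w5",(.526,.037))
E
```

```text
cur [0.5254 0.0392 0.2748] jaw -21.0 F [ 0.9  1.1 -0.1] w 0.0856 t 19.2 j7 [-0.84 -0.47]
shift in present tool axes [24.8 -1.9  1.3] in final [24.8 -1.9  1.4] rotvec [ 0.      0.0013 -0.0032]
top z [0.1168 0.118  0.1192]
wing top 370 [0.5264 0.0371] dir 69.2 ext [0.0381 0.0092]
slot 25 [0.5309 0.0491] dir 68.5 ext [0.0121 0.0011]
mark 29 [0.5606 0.045 ] dir 12.8 ext [0.0183 0.0019]
cover z 0.0899
```

View pics/w5.png

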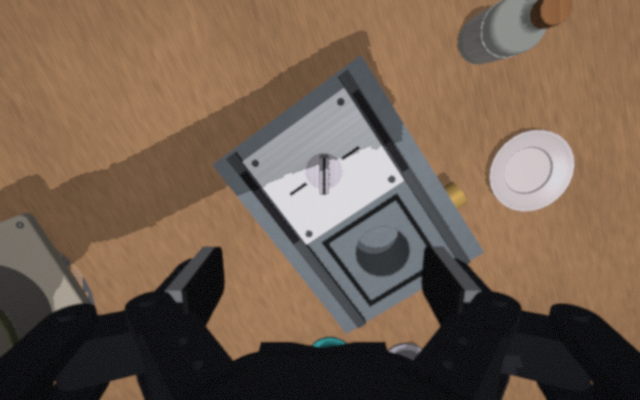

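The wing is at (323,174) in the wrist view with its slot vertical in the image, so the jaws are already square across it. The marks run through (298,190) and (350,153), and the well is at (383,250).

Call:
send_rows --rows '[{"tx":0.03,"ty":-0.0016,"tz":0.0017,"wx":0,"wy":0,"wz":0,"hand":-0.2},{"tx":0.04,"ty":0,"tz":0,"wx":0,"wy":0,"wz":0,"hand":-0.2},{"tx":0.04,"ty":0,"tz":0,"wx":0,"wy":0,"wz":0,"hand":-0.2},{"tx":0.025,"ty":0,"tz":0,"wx":0,"wy":0,"wz":0,"hand":-0.2},{"tx":0.02,"ty":0,"tz":0,"wx":0,"wy":0,"wz":0,"hand":-0.2},{"tx":0.01,"ty":0,"tz":0,"wx":0,"wy":0,"wz":0,"hand":-0.2},{"tx":0,"ty":0,"tz":0,"wx":0,"wy":0,"wz":0,"hand":-0.2},{"tx":0,"ty":0,"tz":0,"wx":0,"wy":0,"wz":0,"hand":-0.2},{"tx":0,"ty":0,"tz":0,"wx":0,"wy":0,"wz":0,"hand":-0.2},{"tx":0,"ty":0,"tz":0,"wx":0,"wy":0,"wz":0,"hand":-0.2}]'

```text
time: 20.5
tcp_pos: [0.5266, 0.0358, 0.1082]
tool_rot: [0.695, 0.129, 0.695, -0.128]
force: [-0.5, -0.3, -0.1]
grip_width: 0.0515
```

Run:
```python
from h import *; from wing import wing
go([.5264,.0371,.098],-20.8)
wing("w6",(.526,.037))
```

```text
cur [0.5266 0.0358 0.1082] jaw -21.0 F [-0.5 -0.3 -0.1] w 0.0515 t 20.5 j7 [-0.79 -0.37]
shift in present tool axes [10.2  1.1 -0.6] in final [10.2  1.1 -0.6] rotvec [-0.0028  0.     -0.0015]
top z [0.1165 0.1179 0.119 ]
wing top 1290 [0.5269 0.0381] dir 69.2 ext [0.0389 0.0099]
slot 267 [0.5268 0.0377] dir 69.1 ext [0.0373 0.002 ]
mark 160 [0.5602 0.0449] dir 14.1 ext [0.0208 0.0026]
mark 94 [0.4947 0.0285] dir 15.1 ext [0.0172 0.0028]
cover z 0.0899
```

Call:
send_rows --rows '[{"tx":0.005,"ty":0.0015,"tz":-0.0005,"wx":0,"wy":0,"wz":0,"hand":-0.2},{"tx":0.005,"ty":0,"tz":0,"wx":0,"wy":0,"wz":0,"hand":-0.2},{"tx":0,"ty":0,"tz":0,"wx":0,"wy":0,"wz":0,"hand":0.2},{"tx":0,"ty":0,"tz":0,"wx":0,"wy":0,"wz":0,"hand":0.6},{"tx":0,"ty":0,"tz":0,"wx":0,"wy":0,"wz":0,"hand":1},{"tx":0,"ty":0,"tz":0,"wx":0,"wy":0,"wz":0,"hand":1},{"tx":0,"ty":0,"tz":0,"wx":0,"wy":0,"wz":0,"hand":1},{"tx":0,"ty":0,"tz":0,"wx":0,"wy":0,"wz":0,"hand":1},{"tx":0,"ty":0,"tz":0,"wx":0,"wy":0,"wz":0,"hand":1},{"tx":0,"ty":0,"tz":0,"wx":0,"wy":0,"wz":0,"hand":1}]' --newtons 60

```text
time: 21.8
tcp_pos: [0.5264, 0.0372, 0.0978]
tool_rot: [0.695, 0.129, 0.695, -0.128]
force: [0.1, 0.2, 0.3]
grip_width: 0.0
```

Run:
```python
from h import *
t=tool()[0]; y=np.radians(14.05); u=np.array([np.sin(y),-np.cos(y),0])
go(t+u*.124,-21); print(bot.read_state()["wrist_torque"].round(2))
```

```text
cur [0.5264 0.0372 0.0978] jaw -21.0 F [0.1 0.2 0.3] w 0.0 t 21.8 j7 [-0.79 -0.37]
shift in present tool axes [-1.000e-01 -1.015e+02  7.120e+01] in final [   0.  -101.5   71.2] rotvec [ 0.0004 -0.0004 -0.001 ]
[ 0.06  0.02 -0.05]
```

Opening reads 0 on a 10 mm wing, which is suspicious, so I look.

Run:
```python
from h import *; from wing import wing
wing("w7",(.526,.037)); im=cv2.imread("pics/w7.png"); cv2.imwrite("pics/w7c.png",cv2.resize(im[150:400,170:470],None,fx=2.5,fy=2.4))
print(bot.read_state()["grip_width"])
```

```text
top z [0.1119 0.1177 0.119 ]
wing top 536 [0.5311 0.0493] dir 68.8 ext [0.0138 0.0092]
slot 125 [0.5312 0.0487] dir 69.1 ext [0.0122 0.0019]
mark 176 [0.5602 0.0449] dir 14.2 ext [0.0208 0.0027]
mark 116 [0.4926 0.028 ] dir 14.4 ext [0.0201 0.0022]
cover z 0.0899
9.570285107879164e-05
```

View pics/w7c.png

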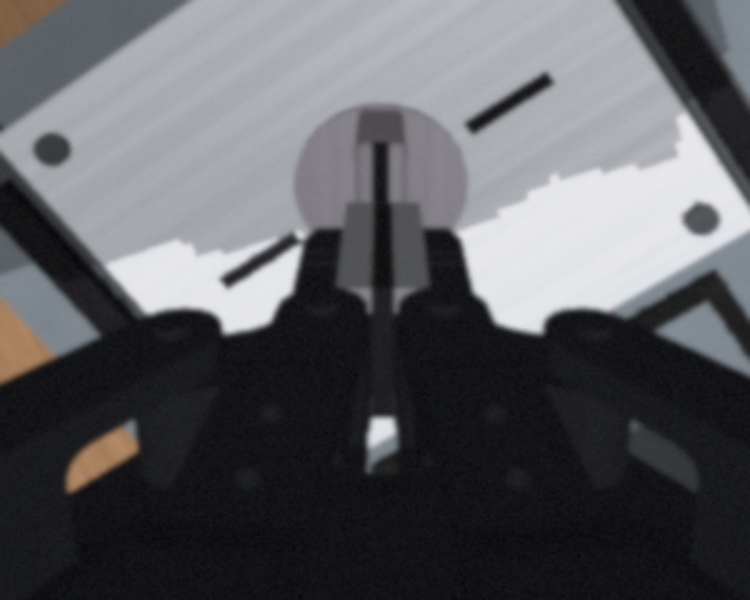

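The wing sits between the pads at (380,230) in the crop, so the width reading is off and the grip is real. Now I slide the cover.

Call:
send_rows --rows '[{"tx":0,"ty":-0.006,"tz":0.0042,"wx":0,"wy":0,"wz":0,"hand":1},{"tx":0,"ty":-0.011,"tz":0.0077,"wx":0,"wy":0,"wz":0,"hand":1},{"tx":0,"ty":-0.011,"tz":0.0077,"wx":0,"wy":0,"wz":0,"hand":1},{"tx":0,"ty":-0.011,"tz":0.0077,"wx":0,"wy":0,"wz":0,"hand":1},{"tx":0,"ty":-0.011,"tz":0.0077,"wx":0,"wy":0,"wz":0,"hand":1},{"tx":0,"ty":-0.011,"tz":0.0077,"wx":0,"wy":0,"wz":0,"hand":1},{"tx":0,"ty":-0.011,"tz":0.0077,"wx":0,"wy":0,"wz":0,"hand":1},{"tx":0,"ty":-0.011,"tz":0.0077,"wx":0,"wy":0,"wz":0,"hand":1},{"tx":0,"ty":-0.011,"tz":0.0077,"wx":0,"wy":0,"wz":0,"hand":1},{"tx":0,"ty":0,"tz":0,"wx":0,"wy":0,"wz":0,"hand":1}]' --newtons 80

```text
time: 23.1
tcp_pos: [0.5543, -0.0754, 0.0977]
tool_rot: [0.695, 0.13, 0.695, -0.129]
force: [-0.1, 0.3, -0.1]
grip_width: 0.0002
```

Run:
```python
from h import *
y=np.radians(14.05); u=np.array([np.sin(y),-np.cos(y),0]); t,R,s=tool(); print("slid",(t-[.5264,.0372,.0978])@u, "side",(t-[.5264,.0372,.0978])@[np.cos(y),np.sin(y),0])
go(np.array([.5264,.0372,.0978])+u*.124,-21); print(s["wrist_torque"].round(2),"F along",s["force"]@u)
```

```text
slid 0.11603393150950775 side -0.00028605914952857525
cur [ 0.5543 -0.0754  0.0977] jaw -21.1 F [-0.1  0.3 -0.1] w 0.0002 t 23.1 j7 [-0.58 -0.11]
shift in present tool axes [-0.1 -6.4  4.8] in final [-0.1 -6.4  4.8] rotvec [-0.0013 -0.0002 -0.0005]
[-0.01  0.01 -0.  ] F along -0.2899705556204099
```

Call:
send_rows --rows '[{"tx":0,"ty":-0.0033,"tz":0.0023,"wx":0,"wy":0,"wz":0,"hand":1},{"tx":0,"ty":-0.0033,"tz":0.0023,"wx":0,"wy":0,"wz":0,"hand":1},{"tx":0,"ty":-0.0016,"tz":0.0012,"wx":0,"wy":0,"wz":0,"hand":1},{"tx":0,"ty":-0.0008,"tz":0.0006,"wx":0,"wy":0,"wz":0,"hand":1},{"tx":0,"ty":-0.0008,"tz":0.0006,"wx":0,"wy":0,"wz":0,"hand":1},{"tx":0,"ty":0,"tz":0,"wx":0,"wy":0,"wz":0,"hand":1},{"tx":0,"ty":0,"tz":0,"wx":0,"wy":0,"wz":0,"hand":1},{"tx":0,"ty":0,"tz":0,"wx":0,"wy":0,"wz":0,"hand":1},{"tx":0,"ty":0,"tz":0,"wx":0,"wy":0,"wz":0,"hand":1},{"tx":0,"ty":0,"tz":0,"wx":0,"wy":0,"wz":0,"hand":1}]'

```text
time: 24.35
tcp_pos: [0.5573, -0.0856, 0.0977]
tool_rot: [0.695, 0.129, 0.695, -0.128]
force: [0.5, -1.1, 0.4]
grip_width: 0.0001
```

Run:
```python
from h import *; from wing import wing
y=np.radians(14.05); u=np.array([np.sin(y),-np.cos(y),0]); t,R,s=tool(); print("slid",(t-[.5264,.0372,.0978])@u, "side",(t-[.5264,.0372,.0978])@[np.cos(y),np.sin(y),0])
go(t,-21); print(s["wrist_torque"].round(2),"F along",s["force"]@u)
wing("w8",t[:2])
```

```text
slid 0.12666545886695726 side 0.00013637658539455977
cur [ 0.5573 -0.0856  0.0977] jaw -21.0 F [ 0.5 -1.1  0.4] w 0.0001 t 24.35 j7 [-0.56 -0.08]
shift in present tool axes [0. 0. 0.] in final [0. 0. 0.] rotvec [ 0.0006 -0.0004 -0.001 ]
[-0.02  0.01  0.  ] F along 1.208699688960612Traceback (most recent call last):
  File "<stdin>", line 4, in <module>
  File "wing.py", line 11, in wing
    print("top z",np.percentile(P[m][:,2],[10,50,95]).round(4))
                  ~~~~~~~~~~~~~^^^^^^^^^^^^^^^^^^^^^^
    return _quantile_unchecked(
        a, q, axis, out, overwrite_input, method, keepdims, weights)
    return _ureduce(a,
                    func=_quantile_ureduce_func,
    ...<5 lines>...
                    overwrite_input=overwrite_input,
                    method=method)
    r = func(a, **kwargs)
    result = _quantile(arr,
                       quantiles=q,
    ...<2 lines>...
                       out=out,
                       weights=wgt)
    slices_having_nans = np.isnan(arr[-1, ...])
                                  ~~~^^^^^^^^^
IndexError: index -1 is out of bounds for axis 0 with size 0
```

Run:
```python
from h import *
P={}
a=cv2.imread("pics/w8.png")[100:400,100:540]
im,de,k=grab("scene"); b=im[130:280,200:420,::-1]
cv2.imwrite("pics/c8.png",np.hstack([cv2.resize(a,(440,300)),cv2.resize(b,(340,300))]))
```

```text
(no output)
```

View pics/c8.png

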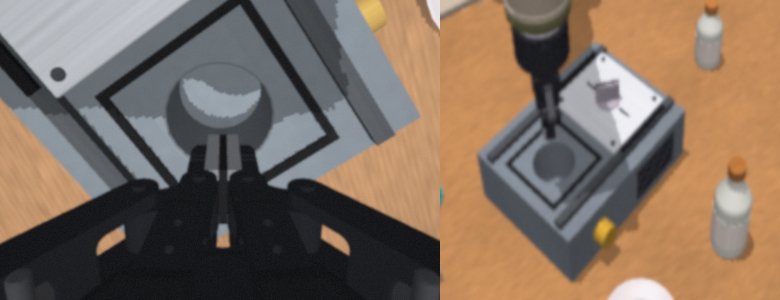

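The fingers are shut and empty over the well, and the cover is still parked. The fingertips must have closed above the wing, so I measure where they really are.

Run:
```python
from h import *
t,R,s=tool(); print(t.round(4))
for n in("wrist","scene","top"):
    im,de,k=grab(n)
    v,u=np.mgrid[0:400,0:640]; P=depthpts(n,np.c_[u.ravel(),v.ravel()],de,k).reshape(400,640,3)
    L=R.inv().apply((P-t).reshape(-1,3)).reshape(P.shape)
    m=(de>0)&(abs(L[...,1])<.03)&(abs(L[...,2])<.03)&(P[...,2]>.094)
    q=L[m]; print(n,len(q))
    if len(q):
        print(" tool x of front parts (pct)",np.percentile(q[:,0],[50,90,97,100]).round(4)); f=q[q[:,0]>np.percentile(q[:,0],95)]; print(f.mean(0).round(4),f.min(0).round(4),f.max(0).round(4))
    if n=="wrist":
        w=m&(L[...,0]>-.06); print("px rows",v[w].min(),v[w].max(),u[w].min(),u[w].max())
        for r in(225,235,245,255,265,275): print(r,L[r,300:350:5].round(3).tolist()[2:9:2])
```

```text
[ 0.5572 -0.0857  0.0977]
wrist 27919
 tool x of front parts (pct) [-0.1042 -0.0714 -0.0485 -0.0317]
[-0.0459  0.0086  0.0006] [-0.0559  0.0057 -0.013 ] [-0.0317  0.0113  0.0142]
px rows 234 271 287 358
225 [[0.085, -0.029, -0.01], [0.085, -0.029, -0.001], [0.085, -0.029, 0.007], [0.079, -0.027, 0.015]]
235 [[-0.034, 0.01, -0.005], [-0.034, 0.01, -0.0], [-0.034, 0.011, 0.004], [0.059, -0.028, 0.014]]
245 [[-0.045, 0.01, -0.005], [-0.046, 0.011, -0.0], [-0.045, 0.01, 0.004], [-0.035, 0.006, 0.008]]
255 [[-0.054, 0.01, -0.004], [-0.055, 0.01, -0.0], [-0.054, 0.01, 0.004], [-0.046, 0.006, 0.008]]
265 [[-0.063, 0.011, -0.004], [-0.064, 0.011, -0.0], [-0.063, 0.011, 0.003], [-0.064, 0.011, 0.007]]
275 [[-0.072, 0.012, -0.004], [-0.066, 0.008, -0.0], [-0.072, 0.011, 0.003], [-0.075, 0.013, 0.006]]
scene 1885
 tool x of front parts (pct) [-0.4129 -0.1354 -0.0542 -0.0287]
[-0.0593 -0.0016  0.0121] [-0.0975 -0.0155 -0.0073] [-0.0287  0.015   0.028 ]
top 2076
 tool x of front parts (pct) [-0.4186 -0.4135 -0.41   -0.3771]
[-0.409   0.0056  0.0252] [-0.411  -0.0291 -0.0122] [-0.3771  0.03    0.03  ]
```

Call:
send_rows --rows '[{"tx":-0.03,"ty":0,"tz":0,"wx":0,"wy":0,"wz":0,"hand":-0.2},{"tx":0,"ty":0.02,"tz":-0.0146,"wx":0,"wy":0,"wz":0,"hand":-0.2},{"tx":0,"ty":0.035,"tz":-0.024,"wx":0,"wy":0,"wz":0,"hand":-0.2},{"tx":0,"ty":0.035,"tz":-0.024,"wx":0,"wy":0,"wz":0,"hand":-0.2},{"tx":0,"ty":0.0144,"tz":-0.01,"wx":0,"wy":0,"wz":0,"hand":-0.2},{"tx":0,"ty":0,"tz":0,"wx":0,"wy":0,"wz":0,"hand":-0.2},{"tx":0,"ty":0,"tz":0,"wx":0,"wy":0,"wz":0,"hand":-0.2},{"tx":0.02,"ty":0,"tz":0,"wx":0,"wy":0,"wz":0,"hand":-0.2},{"tx":0,"ty":0,"tz":0,"wx":0,"wy":0,"wz":0,"hand":-0.2},{"tx":0,"ty":0,"tz":0,"wx":0,"wy":0,"wz":0,"hand":-0.2}]'

```text
time: 25.85
tcp_pos: [0.5272, 0.0369, 0.1083]
tool_rot: [0.695, 0.129, 0.695, -0.129]
force: [-0.2, 0.2, -0.4]
grip_width: 0.0512
```

Run:
```python
from h import *; from wing import wing
go([.5268,.0378,.067],-20.9)
wing("w9",(.5268,.0378))
t,R,s=tool()
# where do the fingers' inner faces sit, symmetric about the jaw centre?
im,de,k=grab("scene"); v,u=np.mgrid[0:400,0:640]; P=depthpts("scene",np.c_[u.ravel(),v.ravel()],de,k).reshape(400,640,3)
q=P[(de>0)&(np.hypot(P[...,0]-.53,P[...,1]+.317)<.03)&(P[...,2]>.12)]; print("brush handle",q[:,2].max(),cv2.minEnclosingCircle(q[:,:2].astype(np.float32)))
L=R.inv().apply((P-t).reshape(-1,3)); q=L[(de.ravel()>0)&(abs(L[:,1])<.025)&(abs(L[:,2])<.06)&(L[:,0]>-.08)&(P.reshape(-1,3)[:,2]>.122)]
print("finger tips",len(q),q.max(0).round(4),q.min(0).round(4))
```

```text
cur [0.5272 0.0369 0.1083] jaw -21.0 F [-0.2  0.2 -0.4] w 0.0512 t 25.85 j7 [-0.79 -0.38]
shift in present tool axes [41.3  0.7 -0.7] in final [41.3  0.7 -0.7] rotvec [-0.0026  0.     -0.0008]
top z [0.1166 0.1178 0.119 ]
wing top 1302 [0.5268 0.0379] dir 69.1 ext [0.0391 0.0096]
slot 320 [0.5271 0.0384] dir 69.3 ext [0.0375 0.0023]
mark 158 [0.5602 0.0449] dir 14.3 ext [0.0207 0.0026]
mark 87 [0.4945 0.0284] dir 14.6 ext [0.0167 0.0026]
cover z 0.0899
brush handle 0.19297674653399444 ((0.531729519367218, -0.31660234928131104), 0.012572385370731354)
finger tips 119 [-0.0324  0.0113  0.0549] [-0.0796 -0.0125 -0.0357]
```

Wing, cover and brush are where they should be (brush top z 0.193, upright in the holder). The real fingertips are about 30 mm behind the reported TCP, so I go 40 mm lower.

Call:
send_rows --rows '[{"tx":0.01,"ty":0.001,"tz":-0.0004,"wx":0,"wy":0,"wz":0,"hand":-0.2},{"tx":0.01,"ty":0,"tz":0,"wx":0,"wy":0,"wz":0,"hand":-0.2},{"tx":0.01,"ty":0,"tz":0,"wx":0,"wy":0,"wz":0,"hand":-0.2},{"tx":0.01,"ty":0,"tz":0,"wx":0,"wy":0,"wz":0,"hand":-0.2},{"tx":0,"ty":0,"tz":0,"wx":0,"wy":0,"wz":0,"hand":-0.2},{"tx":0,"ty":0,"tz":0,"wx":0,"wy":0,"wz":0,"hand":0.4},{"tx":0,"ty":0,"tz":0,"wx":0,"wy":0,"wz":0,"hand":1},{"tx":0,"ty":0,"tz":0,"wx":0,"wy":0,"wz":0,"hand":1},{"tx":0,"ty":0,"tz":0,"wx":0,"wy":0,"wz":0,"hand":1},{"tx":0,"ty":0,"tz":0,"wx":0,"wy":0,"wz":0,"hand":1}]' --newtons 60

```text
time: 27.2
tcp_pos: [0.5269, 0.0389, 0.0679]
tool_rot: [0.695, 0.129, 0.695, -0.128]
force: [-2.0, -0.1, 2.6]
grip_width: 0.0087
```

Run:
```python
from h import *
go([.5268,.0378,.067],-20.9); print(bot.read_state()["wrist_torque"].round(2))
```

```text
cur [0.5269 0.0389 0.0679] jaw -21.0 F [-2.  -0.1  2.6] w 0.0087 t 27.2 j7 [-0.77 -0.34]
shift in present tool axes [ 0.9 -1.1  0.3] in final [ 0.9 -1.1  0.3] rotvec [-0.0012 -0.0003 -0.0012]
[-0.11  0.32  0.01]
```

Call:
send_rows --rows '[{"tx":-0.001,"ty":0,"tz":0,"wx":0,"wy":0,"wz":0,"hand":1},{"tx":0,"ty":-0.005,"tz":0.0035,"wx":0,"wy":0,"wz":0,"hand":1},{"tx":0,"ty":-0.01,"tz":0.007,"wx":0,"wy":0,"wz":0,"hand":1},{"tx":0,"ty":-0.01,"tz":0.007,"wx":0,"wy":0,"wz":0,"hand":1},{"tx":0,"ty":-0.01,"tz":0.007,"wx":0,"wy":0,"wz":0,"hand":1},{"tx":0,"ty":-0.01,"tz":0.007,"wx":0,"wy":0,"wz":0,"hand":1},{"tx":0,"ty":-0.01,"tz":0.007,"wx":0,"wy":0,"wz":0,"hand":1},{"tx":0,"ty":-0.01,"tz":0.007,"wx":0,"wy":0,"wz":0,"hand":1},{"tx":0,"ty":0,"tz":0,"wx":0,"wy":0,"wz":0,"hand":1},{"tx":0,"ty":0,"tz":0,"wx":0,"wy":0,"wz":0,"hand":1}]'

```text
time: 28.45
tcp_pos: [0.5461, -0.0389, 0.0686]
tool_rot: [0.695, 0.129, 0.695, -0.129]
force: [3.7, -0.6, -11.5]
grip_width: 0.0088
```

```bash
cat > sl.py <<'E'
from h import *
y=np.radians(14.1); u=np.array([np.sin(y),-np.cos(y),0]); x=np.array([np.cos(y),np.sin(y),0]); o=np.array([.5268,.038,.068])
def sl():
    t,R,s=tool(); print("slid",((t-o)@u).round(4),"side",((t-o)@x).round(4),"T",s["wrist_torque"].round(2),"F along/side",(s["force"]@u).round(1),(s["force"]@x).round(1))
    go(o+u*.124,-21)
E
python3 -c "from sl import *; sl()"
```

```text
slid 0.0793 side -0.0 T [-0.15 -0.89 -0.07] F along/side 1.5 3.5
cur [ 0.5461 -0.0389  0.0686] jaw -21.0 F [  3.7  -0.6 -11.5] w 0.0088 t 28.45 j7 [-0.63 -0.17]
shift in present tool axes [  0.6 -36.6  25.8] in final [  0.6 -36.6  25.7] rotvec [-0.0002 -0.     -0.0003]
```

Call:
send_rows --rows '[{"tx":0.0005,"ty":-0.005,"tz":0.0035,"wx":0,"wy":0,"wz":0,"hand":1},{"tx":0,"ty":-0.01,"tz":0.007,"wx":0,"wy":0,"wz":0,"hand":1},{"tx":0,"ty":-0.01,"tz":0.007,"wx":0,"wy":0,"wz":0,"hand":1},{"tx":0,"ty":-0.006,"tz":0.0042,"wx":0,"wy":0,"wz":0,"hand":1},{"tx":0,"ty":-0.003,"tz":0.0021,"wx":0,"wy":0,"wz":0,"hand":1},{"tx":0,"ty":-0.002,"tz":0.0014,"wx":0,"wy":0,"wz":0,"hand":1},{"tx":0,"ty":-0.001,"tz":0.0007,"wx":0,"wy":0,"wz":0,"hand":1},{"tx":0,"ty":-0.001,"tz":0.0007,"wx":0,"wy":0,"wz":0,"hand":1},{"tx":0,"ty":0,"tz":0,"wx":0,"wy":0,"wz":0,"hand":1},{"tx":0,"ty":0,"tz":0,"wx":0,"wy":0,"wz":0,"hand":1}]'

```text
time: 29.7
tcp_pos: [0.5568, -0.0812, 0.068]
tool_rot: [0.695, 0.129, 0.696, -0.127]
force: [-5.1, 5.7, 3.2]
grip_width: 0.0088
```

```bash
python3 -c "from sl import *; sl()"
```

```text
slid 0.1229 side 0.0 T [ 1.41  0.97 -0.04] F along/side -6.8 -3.6
cur [ 0.5568 -0.0812  0.068 ] jaw -20.9 F [-5.1  5.7  3.2] w 0.0088 t 29.7 j7 [-0.54 -0.06]
shift in present tool axes [ 0.  -0.9  0.6] in final [ 0.  -0.9  0.6] rotvec [ 0.0021 -0.0025 -0.0025]
```

Call:
send_rows --rows '[{"tx":-0.0005,"ty":-0.0008,"tz":0.0006,"wx":0,"wy":0,"wz":0,"hand":1},{"tx":0,"ty":0,"tz":0,"wx":0,"wy":0,"wz":0,"hand":1},{"tx":0,"ty":0,"tz":0,"wx":0.1,"wy":0,"wz":0,"hand":1},{"tx":0,"ty":0,"tz":0,"wx":0.14,"wy":0,"wz":0,"hand":1},{"tx":0,"ty":0,"tz":0,"wx":0.14,"wy":0,"wz":0,"hand":1},{"tx":0,"ty":0,"tz":0,"wx":0.14,"wy":0,"wz":0,"hand":1},{"tx":0,"ty":0,"tz":0,"wx":0.14,"wy":0,"wz":0,"hand":1},{"tx":0,"ty":0,"tz":0,"wx":0.14,"wy":0,"wz":0,"hand":1},{"tx":0,"ty":0,"tz":0,"wx":0,"wy":0,"wz":0,"hand":1},{"tx":0,"ty":0,"tz":0,"wx":0,"wy":0,"wz":0,"hand":1}]'

```text
time: 30.95
tcp_pos: [0.5579, -0.0824, 0.0685]
tool_rot: [0.591, 0.389, 0.592, -0.387]
force: [1.4, 5.9, -4.0]
grip_width: 0.0088
```

Run:
```python
from sl import *; from wing import wing
sl(); t=tool()[0]; go(t,-76); wing("w10",t[:2])
```

```text
slid 0.1243 side 0.0009 T [ 1.21 -0.25 -0.02] F along/side -5.4 2.8
cur [ 0.5579 -0.0824  0.0685] jaw -66.6 F [ 1.4  5.9 -4. ] w 0.0088 t 30.95 j7 [-0.66 -0.78]
shift in present tool axes [ 0.5 -0.8 -0.5] in final [ 0.5 -0.2 -0.9] rotvec [-0.7951 -0.0014 -0.0019]
cur [ 0.5579 -0.0824  0.0685] jaw -66.6 F [ 1.4  5.9 -4. ] w 0.0088 t 30.95 j7 [-0.66 -0.78]
shift in present tool axes [0. 0. 0.] in final [0. 0. 0.] rotvec [ 0.1649 -0.0021 -0.001 ]
top z [0.111  0.1179 0.1256]
wing top 646 [ 0.5644 -0.0805] dir -66.3 ext [0.0384 0.0284]
slot 362 [ 0.5635 -0.0808] dir -66.5 ext [0.0367 0.027 ]
mark 270 [ 0.5904 -0.0754] dir 13.9 ext [0.0211 0.0028]
mark 42 [ 0.5149 -0.0942] dir -3.0 ext [0.0076 0.0032]
cover z 0.0899
```

Call:
send_rows --rows '[{"tx":0,"ty":0,"tz":0,"wx":0.08,"wy":0,"wz":0,"hand":1},{"tx":0,"ty":0,"tz":0,"wx":0.083,"wy":0,"wz":0,"hand":1},{"tx":0,"ty":0,"tz":0,"wx":0,"wy":0,"wz":0,"hand":1},{"tx":0,"ty":0,"tz":0,"wx":0,"wy":0,"wz":0,"hand":1},{"tx":0,"ty":0,"tz":0,"wx":0,"wy":0,"wz":0,"hand":1},{"tx":0,"ty":0,"tz":0,"wx":0,"wy":0,"wz":0,"hand":1},{"tx":0,"ty":0,"tz":0,"wx":0,"wy":0,"wz":0,"hand":1},{"tx":0,"ty":0,"tz":0,"wx":0,"wy":0,"wz":0,"hand":1},{"tx":0,"ty":0,"tz":0,"wx":0,"wy":0,"wz":0,"hand":1},{"tx":0,"ty":0,"tz":0,"wx":0,"wy":0,"wz":0,"hand":1}]'

```text
time: 32.25
tcp_pos: [0.558, -0.0828, 0.0685]
tool_rot: [0.557, 0.435, 0.558, -0.434]
force: [1.9, 5.3, -4.8]
grip_width: 0.0088
```

Run:
```python
from sl import *; from wing import wing
sl(); t=tool()[0]; go(t,-75.9); wing("w11",t[:2]); im=cv2.imread("pics/w11.png"); cv2.imwrite("pics/w11c.png",cv2.resize(im[100:350,160:480],None,fx=2.4,fy=2.4,interpolation=cv2.INTER_CUBIC))
```

```text
slid 0.1247 side 0.0008 T [ 1.15 -0.56 -0.1 ] F along/side -4.7 3.1
cur [ 0.558  -0.0828  0.0685] jaw -75.9 F [ 1.9  5.3 -4.8] w 0.0088 t 32.25 j7 [-0.68 -0.93]
shift in present tool axes [ 0.5 -0.8 -0.7] in final [ 0.5  0.1 -1.1] rotvec [-0.9576 -0.0012 -0.0019]
cur [ 0.558  -0.0828  0.0685] jaw -75.9 F [ 1.9  5.3 -4.8] w 0.0088 t 32.25 j7 [-0.68 -0.93]
shift in present tool axes [0. 0. 0.] in final [0. 0. 0.] rotvec [ 0.0006 -0.0019 -0.0011]
top z [0.1109 0.1179 0.1256]
wing top 667 [ 0.5646 -0.0822] dir -75.7 ext [0.0375 0.0259]
slot 375 [ 0.5639 -0.0823] dir -75.5 ext [0.0367 0.0259]
mark 270 [ 0.5903 -0.0755] dir 14.2 ext [0.0208 0.0024]
mark 48 [ 0.5155 -0.0941] dir 14.2 ext [0.0054 0.0021]
cover z 0.0899
```

View pics/w11c.png

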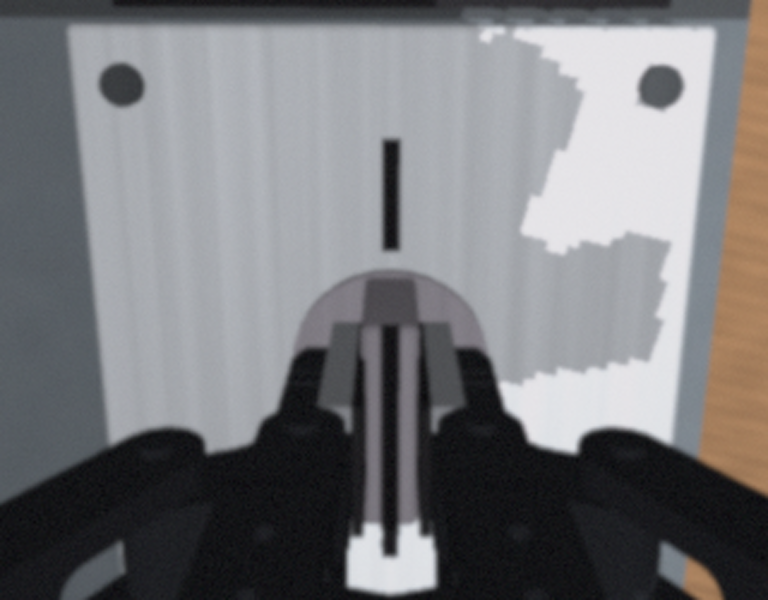

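The crop shows the slot at column 390 (rows 325-555) in line with the index mark at column 391 (rows 140-250). I check the angle in numbers.

Run:
```python
from h import *
k=K("wrist"); g=cv2.imread("pics/w11.png",0)
def fit(r0,r1,z,thr):
    pts=[]
    for r in range(r0,r1):
        s=np.clip(thr-g[r,314:332].astype(float),0,None)
        if s.sum()>0: pts.append(((s*np.arange(314,332)).sum()/s.sum(),r))
    w=onplane("wrist",pts,z,k)[:,:2]; p=np.polyfit(w[:,0],w[:,1],1); print(np.degrees(np.arctan(p[0])).round(2),w.mean(0).round(4), len(pts), np.array(pts)[[0,-1]].round(1).tolist()); return w
a=fit(161,202,.091,100); b=fit(240,310,.119,70)
```

```text
14.05 [ 0.5903 -0.0755] 41 [[322.6, 161.0], [322.5, 201.0]]
14.05 [ 0.5586 -0.0834] 70 [[322.1, 240.0], [322.0, 309.0]]
```

Slot and marks are both at 14.05°. Now I press the cover home.

Call:
send_rows --rows '[{"tx":0,"ty":0,"tz":0,"wx":0,"wy":0,"wz":0,"hand":1},{"tx":0.001,"ty":0,"tz":0,"wx":0,"wy":0,"wz":0,"hand":1},{"tx":0.001,"ty":0,"tz":0,"wx":0,"wy":0,"wz":0,"hand":1},{"tx":0.001,"ty":0,"tz":0,"wx":0,"wy":0,"wz":0,"hand":1},{"tx":0.001,"ty":0,"tz":0,"wx":0,"wy":0,"wz":0,"hand":1},{"tx":0.001,"ty":0,"tz":0,"wx":0,"wy":0,"wz":0,"hand":1},{"tx":0.001,"ty":0,"tz":0,"wx":0,"wy":0,"wz":0,"hand":1},{"tx":0,"ty":0,"tz":0,"wx":0,"wy":0,"wz":0,"hand":1},{"tx":0,"ty":0,"tz":0,"wx":0,"wy":0,"wz":0,"hand":1},{"tx":0,"ty":0,"tz":0,"wx":0,"wy":0,"wz":0,"hand":1}]' --newtons 90

```text
time: 33.55
tcp_pos: [0.5581, -0.0828, 0.0635]
tool_rot: [0.557, 0.436, 0.558, -0.434]
force: [-2.2, 7.7, 8.3]
grip_width: 0.0081
```

Run:
```python
from sl import *; from wing import wing
sl(); t=tool()[0]; wing("w12",t[:2])
```

```text
slid 0.1248 side 0.001 T [ 1.46  0.66 -0.04] F along/side -8.0 -0.3
cur [ 0.5581 -0.0828  0.0635] jaw -75.9 F [-2.2  7.7  8.3] w 0.0081 t 33.55 j7 [-0.68 -0.92]
shift in present tool axes [-4.5 -1.  -0.8] in final [-4.5  0.1 -1.2] rotvec [-0.9577 -0.0017 -0.0026]
top z [0.1103 0.1134 0.1252]
wing top 625 [ 0.5642 -0.0823] dir -75.1 ext [0.036  0.0276]
slot 276 [ 0.5631 -0.0822] dir -74.7 ext [0.0344 0.0218]
mark 265 [ 0.5916 -0.0752] dir 14.0 ext [0.0201 0.0023]
mark 49 [ 0.5191 -0.0933] dir 15.6 ext [0.0053 0.0021]
cover z 0.0851
```

Call:
send_rows --rows '[{"tx":0.0005,"ty":0,"tz":0,"wx":0,"wy":0,"wz":0,"hand":1},{"tx":0.0005,"ty":0,"tz":0,"wx":0,"wy":0,"wz":0,"hand":1},{"tx":0.0002,"ty":0,"tz":0,"wx":0,"wy":0,"wz":0,"hand":1},{"tx":0,"ty":0,"tz":0,"wx":0,"wy":0,"wz":0,"hand":1},{"tx":0,"ty":0,"tz":0,"wx":0,"wy":0,"wz":0,"hand":1},{"tx":0,"ty":0,"tz":0,"wx":0,"wy":0,"wz":0,"hand":1},{"tx":0,"ty":0,"tz":0,"wx":0,"wy":0,"wz":0,"hand":1},{"tx":0,"ty":0,"tz":0,"wx":0,"wy":0,"wz":0,"hand":1},{"tx":0,"ty":0,"tz":0,"wx":0,"wy":0,"wz":0,"hand":1},{"tx":0,"ty":0,"tz":0,"wx":0,"wy":0,"wz":0,"hand":1}]'

```text
time: 34.85
tcp_pos: [0.5582, -0.0828, 0.0632]
tool_rot: [0.557, 0.436, 0.558, -0.434]
force: [-7.8, 8.5, 19.3]
grip_width: 0.0078
```

Run:
```python
from sl import *; from wing import wing
sl(); t=tool()[0]; wing("w13",t[:2])
k=K("wrist"); g=cv2.imread("pics/w13.png",0)
def fit(r0,r1,z,thr):
    pts=[]
    for r in range(r0,r1):
        s=np.clip(thr-g[r,314:332].astype(float),0,None)
        if s.sum()>0: pts.append(((s*np.arange(314,332)).sum()/s.sum(),r))
    w=onplane("wrist",pts,z,k)[:,:2]; print(np.degrees(np.arctan(np.polyfit(w[:,0],w[:,1],1)[0])).round(2))
fit(163,200,.086,100); fit(240,310,.114,70)
for n in("scene","top"):
    im,de,_=grab(n); z=np.load(n+".npz"); save(n+"9",im)
    d=abs(im.astype(int)-z["im"].astype(int)).sum(2)
    for nm,c in dict(paint_a=(.485,.28,.05),paint_b=(.757,.102,.07),plate=(.76,-.07,.01),brush=(.5308,-.317,.16)).items():
        kk=K(n); p,_=cv2.projectPoints(np.array([c],float),cv2.Rodrigues(kk[2])[0],kk[3],kk[0],kk[1]); a,b=p.ravel().astype(int); print(n,nm,(a,b),"diff",np.median(d[b-12:b+12,a-12:a+12]),np.percentile(d[b-12:b+12,a-12:a+12],95))
```

```text
slid 0.1248 side 0.0011 T [ 1.77  1.81 -0.04] F along/side -10.1 -5.5
cur [ 0.5582 -0.0828  0.0632] jaw -75.9 F [-7.8  8.5 19.3] w 0.0078 t 34.85 j7 [-0.68 -0.92]
shift in present tool axes [-4.8 -1.1 -0.8] in final [-4.8  0.  -1.3] rotvec [-0.9577 -0.0022 -0.0032]
top z [0.1101 0.1132 0.1252]
wing top 608 [ 0.5643 -0.0823] dir -75.6 ext [0.0359 0.0285]
slot 278 [ 0.5631 -0.0823] dir -75.2 ext [0.0347 0.0281]
mark 269 [ 0.5916 -0.0753] dir 14.3 ext [0.0201 0.0023]
mark 51 [ 0.5194 -0.0933] dir 14.9 ext [0.0058 0.0021]
cover z 0.0849
13.87
14.07
scene paint_a (np.int64(371), np.int64(145)) diff 9.0 14.25
scene paint_b (np.int64(387), np.int64(231)) diff 10.0 15.0
scene plate (np.int64(326), np.int64(283)) diff 8.0 12.0
scene brush (np.int64(167), np.int64(225)) diff 9.0 55.0
top paint_a (np.int64(194), np.int64(242)) diff 3.0 9.0
top paint_b (np.int64(272), np.int64(132)) diff 4.0 10.0
top plate (np.int64(341), np.int64(141)) diff 102.0 269.5
top brush (np.int64(461), np.int64(223)) diff 7.0 60.5
```

Pushing 11 N harder moved the tool only 0.3 mm and the cover is 5.0 mm down, so it is at its hard stop with the slot aligned. The large plate difference in the top view is probably the arm in the way, since the scene view shows the plate unchanged. I hand in while holding.

```bash
python3 -c "
from h import *
print(bot.close_job()); print(bot.read_state()['time'])"
```

```text
the job is handed in; nothing more can be done
None
the job is handed in; nothing more can be done
```

I finished the job in the order asked and handed it in at about 35 s of the 64 s. The gripper was still holding the cover pressed home.

**What I did**
- **Scrub:** The brush reached the well floor both times, confirmed by contact forces of 17.7 N and 8.6 N. In between, its tip rose to about 5 mm below the mouth.
- **Brush return:** It stands upright in its own holder, with the top measured at z = 0.193 m against the expected 0.191 m.
- **Cover:** I slid it about 124 mm onto its end stop.
- **Fastener:** With the cover still up, I turned it until the slot and index marks both read 14.05°.
- **Press:** I then pressed the cover down 5.0 mm onto its hard stop.

**Last checks**
- **Cover home:** The push was 19 N, and the last 11 N of it moved the tool only 0.3 mm. Slot and marks read 14.07° and 13.87°, within the measurement's accuracy.
- **Bystanders:** Both paint bottles and the plate look unchanged in the scene view. In the top view the plate area differed; I put that down to the arm blocking it, but did not look at that picture to confirm.

**What went wrong:** My first grasp of the wing closed above it, and the empty gripper moved over the well without touching anything. I misread that picture as a good grip, and the next check showed the cover had not moved. The real fingertips sit about 30 mm behind the reported TCP, so I corrected for that and gripped again. For the same reason the brush was held near the top of its handle, but it did not slip.

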